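# Put the repair tools back in their leaning holder

### The arm

A 7-joint arm with a two-finger parallel gripper is mounted at the origin on the work surface. World frame = base frame: x ahead of the robot, y to its left, z up, the work surface at z = 0. Lengths are in m, angles in rad, forces in N, time in s.
With the tool pointing down it reaches from about 0.4 to 0.85 m from the base axis. Payload 10.4 kg.
Tool frame: the origin (TCP) lies at the very end of the fingers, on their centre line; the grasp point (between the pads) lies 19 mm behind it; z points along the fingers, y is the line along which they close (so a half turn about z gives the same grasp; the last joint's range is limited). The gripper opens to 85 mm and grips with 20 to 120 N. Pads are 22 mm wide; open, the fingers measure 114 mm over their backs; the gripper's body (76 mm by 85 mm) begins 54 mm behind the grasp point. The pads swing forward as they close: fully open they stand 13 mm farther back than shut.
Start: joints at [1.152, 0.332, -0.065, 1.46, 0.022, 1.35, -0.088], TCP at [0.241, -0.577, 0.196] pointing down, gripper open.
Joint ranges: [-2.6, 2.6], [-0.5, 2.12], [-1.47, 1.34], [0.16, 2.42], [-1.27, 4.41], [0.06, 2.06], [-2.6, 2.6]. Speed limits (rad/s): [2.22, 2.22, 2.79, 2.79, 3.14, 3.14, 3.14].

### API

Orientations are given as a unit quaternion [x, y, z, w].
In Python, from cell import bot gives the robot as it stands.
- The arm moves only by the tool move_arm, never from a script. Its argument "deltas" is a list of rows, each an object of numbers: "ax", "ay", "az": the turn, a rotation vector about the tool's x, y, z in rad; "dx", "dy", "dz": the shift along the tool's x, y, z in mm; "claw": the opening, from -1 (shut) to 1 (fully open). In form: [{"ax": .., "ay": .., "az": .., "dx": .., "dy": .., "dz": .., "claw": ..}, ...]. A call has 1 to 8 rows; each row is the pose to reach, as a shift and turn from the pose commanded when the call began, along the tool's axes at that moment; what a row does not reach only later rows make up. A row lasts 1/12 s, in which the tool goes at most 41.7 mm and 7.16 degrees, less where a joint would pass 70% of its speed; a pose out of reach is approached as far as the arm can. A call with a gripper value outside its range is refused whole. The fingers move at their own pace and stop on an object; "grip_force" is the grip in N (left out, the last holds). Time passes only in rows, so rows that repeat a pose let the fingers close. It gives the time, the measured TCP pose, the force, the opening and the grip force at its end, in the units of the state.
- bot.get_state(): the state, without advancing time (a new reading comes with each control period).
- bot.grab_frame(name): name is "scene" or "top"; returns (picture, depth): 384x512x3 uint8, red, green, blue; 384x512 float32, m along the optical axis (not along the pixel's ray), 0 where there is no reading.
- bot.camera_model(name): a dict with "K" (3x3 intrinsics, pixels), "distortion" ([k1, k2, p1, p2, k3] as OpenCV has them; the pictures are not rectified), "pose" (4x4, takes a point from camera to world coordinates). Camera axes: x right, y down, z forward; pixel columns grow to the right and rows downward; lengths in m; the calibration is good to about 2 mm. A picture is of the moment at which its call begins. camera_model takes no time and is no camera call.
- bot.job_done(): hands the job in; it is judged then, once.
The state is a dict: "time_s": time; "q": joint angles; "qd": joint speeds; "effort": joint torques, N m; "ee_pos": TCP position; "tcp_rot": TCP orientation; "force": force on the tool from outside, world axes, zero at the start; "ft_torque": the same for the moment, N m; "grip_width": finger opening in m; "finger_force": force on a finger pad.
Only numpy, scipy, OpenCV 4.12 (cv2) and the standard library are available. Lean on these libraries where they do the work, as an engineer would, in place of code of your own. Each camera call takes 0.05 s, during which the arm holds its last target. There are 200 camera calls.

### The job

Clear the phone-repair desk: put the screwdriver, the pry tool and the marker into the tool holder, each in the well of its own colour (teal, yellow, red) with shaft, blade or cap end first, all the way down to the bottom. Do not shift or knock over the bottle, the opened phone or the scissors.

Things in the scene. Friction and masses are not known exactly. Their poses are not given: they have to be found in the camera images.
- driver: Precision screwdriver, 165 mm long: eight-sided teal handle 100 mm long and 20 mm across flats (x from -82.5 to 17.5 mm), then a bare steel shaft 7 mm thick and 65 mm long (x from 17.5 to 82.5 mm); about 60 g. Starts lying flat on the desk. Origin on its long axis, half-way along its length, so 10 mm above the desk while it lies there; its own x axis runs along it towards the end that goes down. 
- pry: Case-opening pry tool, 165 mm long: eight-sided yellow handle 100 mm long and 20 mm across flats (x from -82.5 to 17.5 mm), then a flat steel blade 12 x 3 mm and 65 mm long; about 60 g. Starts lying flat on the desk. Origin on its long axis, half-way along its length, so 10 mm above the desk while it lies there; its own x axis runs along it towards the end that goes down. 
- marker: Marker pen, 160 mm long, eight-sided and 20 mm across flats all along: plain white barrel and a red cap 55 mm long (x from 25 to 80 mm); the cap end is the one that goes down; about 45 g. Starts lying flat on the desk. Origin on its long axis, half-way along its length, so 10 mm above the desk while it lies there; its own x axis runs along it towards the end that goes down. 
- driver_tip (a point): Tip of the screwdriver's steel shaft, on its axis.
- pry_tip (a point): Tip of the pry tool's steel blade, on its axis.
- marker_tip (a point): Middle of the marker's cap end face, on its axis.
- well_teal: Teal square plastic well for the screwdriver, fixed on the holder's base: 28 x 28 mm inside, 36 x 36 mm outside, 75 mm deep. It leans 32 degrees from upright, its mouth away from the robot, along its own horizontal x axis. Neighbouring wells stand in a row along y, 60 mm apart, in any order. Origin under the well, 10 mm above the desk.
- teal_floor (a point): Middle of the inner floor of the teal well, about 25 mm above the desk.
- teal_mouth (a point): Middle of the open mouth of the teal well, about 89 mm above the desk. The line from mouth to floor is the well's axis.
- well_yellow: Yellow square plastic well for the pry tool, fixed on the holder's base: 28 x 28 mm inside, 36 x 36 mm outside, 75 mm deep. It leans 32 degrees from upright, its mouth away from the robot, along its own horizontal x axis. Neighbouring wells stand in a row along y, 60 mm apart, in any order. Origin under the well, 10 mm above the desk.
- yellow_floor (a point): Middle of the inner floor of the yellow well, about 25 mm above the desk.
- yellow_mouth (a point): Middle of the open mouth of the yellow well, about 89 mm above the desk. The line from mouth to floor is the well's axis.
- well_red: Red square plastic well for the marker, fixed on the holder's base: 28 x 28 mm inside, 36 x 36 mm outside, 75 mm deep. It leans 32 degrees from upright, its mouth away from the robot, along its own horizontal x axis. Neighbouring wells stand in a row along y, 60 mm apart, in any order. Origin under the well, 10 mm above the desk.
- red_floor (a point): Middle of the inner floor of the red well, about 25 mm above the desk.
- red_mouth (a point): Middle of the open mouth of the red well, about 89 mm above the desk. The line from mouth to floor is the well's axis.
- rack: Black base plate of the tool holder, 130 x 200 x 10 mm, fixed to the desk, carrying the three wells; origin on the desk at about its middle, x axis pointing the way the wells lean.
- bottle: White cleaning-fluid bottle with a red cap, 48 mm in diameter and 125 mm tall, standing loose beside the holder; origin at the middle of its underside.
- phone: Opened black smartphone lying flat, 150 x 74 x 9 mm, long side along its x; origin at the middle of its underside. Loose.
- scissors: Closed scissors with orange grips lying flat, 180 mm long along x (blades to +x), 90 mm wide at the grips, 12 mm high; origin on the desk near the pivot. Loose.

How it is judged:
At the end, for the whole second after the job is handed in: The screwdriver's tip, the pry tool's tip and the marker's cap end each lie within 20 mm of the middle of the floor of the teal, yellow and red well respectively, each one's origin (half-way along it) lies within 15 mm of the middle of that well's mouth, and all three are at rest (under 20 mm/s) (distance between driver_tip and teal_floor below 0.02 m and distance between driver and teal_mouth below 0.015 m and linear speed of each of driver, pry, marker below 0.02 m/s and distance between pry_tip and yellow_floor below 0.02 m and distance between pry and yellow_mouth below 0.015 m and distance between marker_tip and red_floor below 0.02 m and distance between marker and red_mouth below 0.015 m); the robot touches nothing.
It fails at once if the bottle is tipped over or pushed more than 30 mm (angle between bottle's own z axis and vertical above 0.35 rad or distance of bottle from where it was at the start of the episode above 0.03 m).
It fails at once if the opened phone is shifted more than 15 mm (distance of phone from where it was at the start of the episode above 0.015 m).
It fails at once if the scissors are shifted more than 30 mm (distance of scissors from where it was at the start of the episode above 0.03 m).
It also fails if it takes over 72 s, if anything falls off the work surface, if the arm or the gripper's body presses on something with over 40 N, if the wrist force passes 120 N, or if a joint passes its speed limit or range.

## Working session

There is one attempt and no reset: what is moved stays moved. The work goes in short steps, Python scripts to look and compute and a tool call to move; the robot and the scene stay as the last step left them, time stands still between calls to the robot, and variables do not carry over. Pictures are saved under pics/ and viewed, at most 10 in all, crops included, and the job is handed in when it is done.

Besides the shell and the picture viewer there is one more tool, called after "Call:" as name(argument=value, ...) on one line, values as JSON. move_arm: Moves the arm, as the interface text tells. Its arguments: {"type":"object","properties":{"deltas":{"type":"array","items":{"type":"object","properties":{"ax":{"type":"number"},"ay":{"type":"number"},"az":{"type":"number"},"dx":{"type":"number"},"dy":{"type":"number"},"dz":{"type":"number"},"claw":{"type":"number"}}}},"grip_force":{"type":"number"}},"required":["deltas"]}

```bash
mkdir -p pics; ls; python3 - <<'E'
from cell import bot
import cv2,numpy as np
s=bot.get_state(); print({k:np.round(v,3).tolist() for k,v in s.items()})
for n in("scene","top"):
    p,d=bot.grab_frame(n); np.savez(f"{n}.npz",p=p,d=d); cv2.imwrite(f"pics/{n}0.png",p[:,:,::-1])
    c=bot.camera_model(n); print(np.round(c["K"],1).tolist(),c["distortion"],np.round(c["pose"],3).tolist())
E
```

```text
pics
{'time_s': 0.0, 'q': [1.152, 0.333, -0.065, 1.461, 0.022, 1.35, -0.088], 'qd': [-0.0, 0.002, 0.001, -0.002, 0.001, 0.001, 0.0], 'effort': [0.001, -62.546, 0.05, -39.161, 0.016, 0.01, -0.0], 'ee_pos': [0.241, -0.576, 0.195], 'tcp_rot': [0.98, 0.197, -0.0, -0.001], 'force': [0.185, 0.121, -0.347], 'ft_torque': [-0.07, -0.022, -0.017], 'finger_force': 0.0, 'grip_width': 0.085}
[[484.7, 0.0, 256.4], [0.0, 484.7, 192.8], [0.0, 0.0, 1.0]] [-0.13826361  0.          0.          0.          0.        ] [[-0.217, 0.707, -0.673, 1.415], [0.976, 0.17, -0.137, 0.125], [0.018, -0.686, -0.727, 0.998], [0.0, 0.0, 0.0, 1.0]]
[[381.7, 0.0, 249.3], [0.0, 381.7, 199.6], [0.0, 0.0, 1.0]] [-0.11795345  0.          0.          0.          0.        ] [[-0.003, -0.999, 0.045, 0.509], [-1.0, 0.004, 0.02, -0.029], [-0.02, -0.045, -0.999, 0.975], [0.0, 0.0, 0.0, 1.0]]
```

View pics/scene0.png

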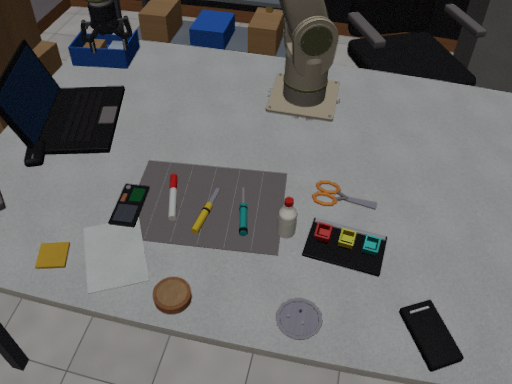

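View pics/top0.png

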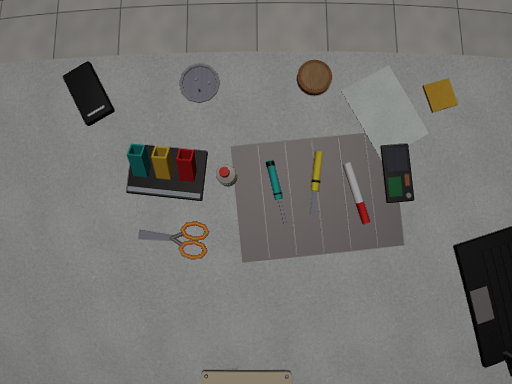

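The scene picture shows the driver at (243,212), pry tool at (206,210), marker at (173,197) and wells at (323–372,240). The top picture shows the same tools at (275,190), (316,180) and (357,193), with tips toward the robot. The bottle is at (226,175), beside the red well at (187,165). Next I'll look at an enlarged view and try the masks.

```bash
cat > h.py <<'E'
import cv2,numpy as np
from cell import bot
C={n:bot.camera_model(n) for n in("scene","top")}
def rays(n,uv):
    c=C[n]; p=cv2.undistortPoints(np.float64(uv).reshape(-1,1,2),c["K"],np.float64(c["distortion"]))[:,0]
    T=np.array(c["pose"]); d=np.c_[p,np.ones(len(p))]@T[:3,:3].T
    return T[:3,3],d
def plane(n,uv,z):
    o,d=rays(n,uv); return o+d*((z-o[2])/d[:,2])[:,None]
def tri(ua,ub):
    oa,da=rays("scene",[ua]);ob,db=rays("top",[ub]);da,db=da[0],db[0]
    s=np.linalg.lstsq(np.c_[da,-db],ob-oa,rcond=None)[0]
    a,b=oa+s[0]*da,ob+s[1]*db; return (a+b)/2,np.linalg.norm(a-b)
HUE={"teal":(78,98),"yellow":(20,35),"red":None}
def mask(p,col):
    h,s,v=cv2.split(cv2.cvtColor(p,cv2.COLOR_RGB2HSV)); 
    k=((h<8)|(h>172)) if col=="red" else (h>=HUE[col][0])&(h<=HUE[col][1])
    return (k&(s>110)&(v>45)).astype(np.uint8)
def blobs(p,col,amin=30):
    n,l,st,ce=cv2.connectedComponentsWithStats(mask(p,col))
    return [(st[i],ce[i],np.argwhere(l==i)[:,::-1].astype(float)) for i in range(1,n) if st[i][4]>=amin]
E
python3 - <<'E'
from h import *
for n in C:
    p=np.load(n+".npz")["p"]
    for c in("teal","yellow","red"):
        for st,ce,_ in blobs(p,c): print(n,c,st.tolist(),ce.round(1))
S=np.load("scene.npz")["p"][165:275,155:395];T=np.load("top.npz")["p"][130:240,120:420]
up=lambda a,k:cv2.resize(a,None,fx=k,fy=k,interpolation=cv2.INTER_CUBIC)
a=up(S,2.6);b=up(T,2.6);W=max(a.shape[1],b.shape[1])
im=np.vstack([cv2.copyMakeBorder(i,0,0,0,W-i.shape[1],cv2.BORDER_CONSTANT) for i in(a,b)])
cv2.imwrite("pics/crop.png",cv2.convertScaleAbs(im[:,:,::-1],alpha=1.5));print(im.shape)
E
```

```text
scene teal [239, 203, 8, 25, 174] [242.9 215.4]
scene teal [239, 230, 8, 6, 37] [242.6 232.6]
scene teal [362, 234, 19, 19, 224] [371.3 243.9]
scene yellow [191, 202, 22, 32, 262] [201.1 218.1]
scene yellow [338, 228, 19, 21, 290] [346.8 237.9]
scene yellow [35, 242, 35, 26, 734] [ 52.3 254.9]
scene red [170, 174, 7, 14, 93] [173.  180.4]
scene red [285, 197, 9, 10, 70] [288.5 201.4]
scene red [314, 222, 19, 20, 286] [322.9 231.5]
top teal [127, 144, 20, 33, 440] [136.7 160.1]
top teal [268, 165, 13, 29, 205] [273.6 179. ]
top teal [274, 194, 8, 6, 35] [277.8 196.2]
top yellow [423, 78, 35, 34, 745] [440.1  94.6]
top yellow [151, 146, 22, 34, 593] [161.9 162.1]
top yellow [312, 151, 11, 30, 222] [317.  165.6]
top yellow [311, 182, 9, 9, 70] [314.7 186.1]
top red [176, 148, 19, 34, 502] [184.9 164.5]
top red [219, 167, 10, 10, 82] [223.5 171.4]
top red [356, 201, 14, 23, 178] [362.8 212.8]
(572, 780, 3)
```

View pics/crop.png

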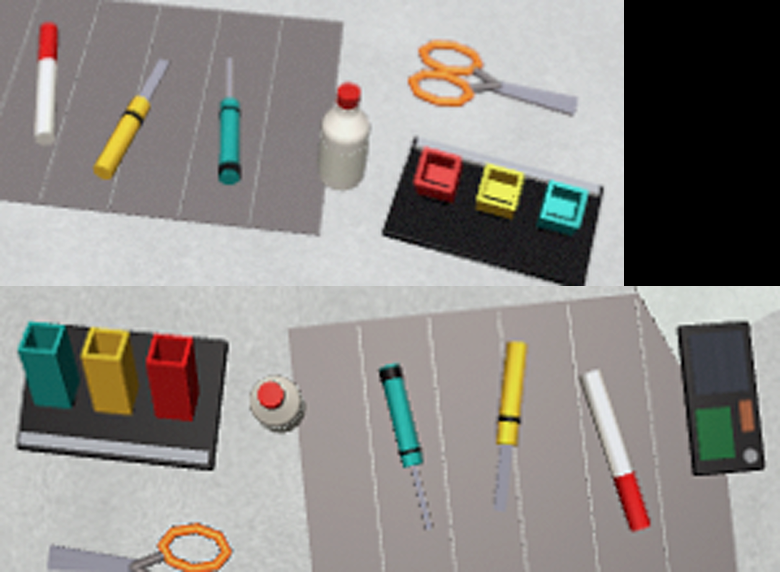

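The crop shows the tools clearly and all three mouths open. In top-picture pixels the mouths are at about teal (137,149), yellow (162,152) and red (187,154). I'll enlarge the wells so I can pick out the rim corners.

```bash
python3 - <<'E'
from h import *
S=np.load("scene.npz")["p"][213:263,305:390];T=np.load("top.npz")["p"][138:188,120:205]
im=np.hstack([cv2.resize(a,None,fx=9,fy=9,interpolation=cv2.INTER_CUBIC)[:,:765] for a in (T,)])
im2=cv2.resize(S,None,fx=9,fy=9,interpolation=cv2.INTER_CUBIC)
im=np.vstack([cv2.resize(T[2:34],None,fx=9,fy=9,interpolation=cv2.INTER_CUBIC),cv2.resize(S[5:38],None,fx=9,fy=9,interpolation=cv2.INTER_CUBIC)])
for x in range(0,765,45): cv2.line(im,(x,0),(x,im.shape[0]),(110,110,110),1)
for y in range(0,585,45): cv2.line(im,(0,y if y<288 else y+0),(765,y),(110,110,110),1)
cv2.imwrite("pics/wells.png",cv2.convertScaleAbs(im[:,:,::-1],alpha=1.4));print(im.shape)
E
```

```text
(585, 765, 3)
```

View pics/wells.png

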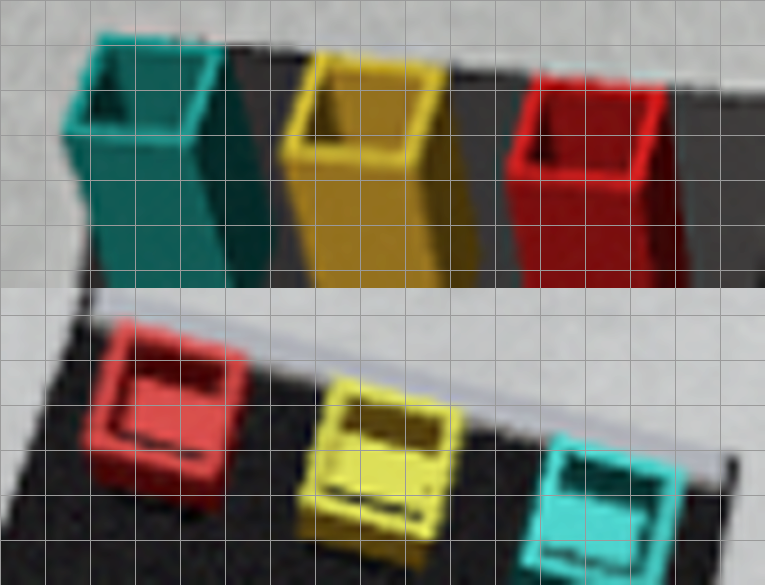

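In the top half (×9) the outer rim corners are:
- teal: (100,36), (224,46), (192,143), (64,133)
- yellow: (315,52), (446,68), (416,164), (283,153)
- red: (535,74), (667,88), (637,186), (508,175)

The same corners are visible in the scene half, so I can triangulate them.

```bash
python3 - <<'E'
from h import *
f=lambda p,o:((p[0]+.5)/9-.5+o[0],(p[1]+.5)/9-.5+o[1])
top={"teal":[(100,36),(224,46),(192,143),(64,133)],"yellow":[(315,52),(446,68),(416,164),(283,153)],"red":[(535,74),(667,88),(637,186),(508,175)]}
sc={"teal":[None,(520,570),(555,436),(686,470)],"yellow":[(430,543),(300,503),(337,378),(465,410)],"red":[(214,483),(85,445),(120,320),(247,352)]}
ax={}
for c in top:
    P=[]
    for a,b in zip(sc[c],top[c]):
        if a is None: P.append(None);continue
        q,e=tri(f((a[0],a[1]-288),(305,218)),f(b,(120,140)));P.append(q);print(c,(q*1000).round(1),"gap",round(e*1000,1))
    cen=(P[1]+P[3])/2
    print(c,"mouth",(cen*1000).round(1),"edges",[round(1000*np.linalg.norm(P[i]-P[j]),1) for i,j in((1,2),(2,3))])
    print("   top-only mouth at z=.089:",(np.mean([plane("top",[f(b,(120,140))],.089+dz)[0] for b,dz in zip(top[c],(-.0095,-.0095,.0095,.0095))],0)*1000).round(1))
    x=P[1]-P[2]; print("   lean",np.degrees(np.arctan2(-x[2],np.hypot(*x[:2]))).round(1),"az",np.degrees(np.arctan2(x[1],x[0])).round(1))
p=np.load("top.npz")["p"];ps=np.load("scene.npz")["p"]
def axis(n,q,z):
    w=plane(n,q,z)[:,:2]; m=w.mean(0); v=np.linalg.svd(w-m)[2][0]; v*=-np.sign(v[0]); t=(w-m)@v
    return m,v,t.min(),t.max()
def whites(p,box):
    x,y,w,h=box; hs=cv2.cvtColor(p,cv2.COLOR_RGB2HSV); k=np.zeros(p.shape[:2],np.uint8); k[y:y+h,x:x+w]=((hs[...,2]>150)&(hs[...,1]<60))[y:y+h,x:x+w]
    n,l,st,_=cv2.connectedComponentsWithStats(k); i=1+st[1:,4].argmax(); return np.argwhere(l==i)[:,::-1].astype(float)
near=lambda p,c,lo,hi,vl,vh:np.vstack([q for st,ce,q in blobs(p,c) if lo<ce[0]<hi and vl<ce[1]<vh])
Q={"driver":(near(p,"teal",250,300,150,230),near(ps,"teal",230,255,190,240)),
"pry":(near(p,"yellow",300,330,140,200),near(ps,"yellow",185,220,190,240)),
"marker":(np.vstack([near(p,"red",340,380,190,230),whites(p,(342,150,26,55))]),np.vstack([near(ps,"red",165,180,165,195),whites(ps,(160,180,25,45))]))}
for k,(a,b) in Q.items():
    for n,q in(("top",a),("scene",b)):
        m,v,lo,hi=axis(n,q,.012); print(k,n,len(q),"back",(1000*(m+v*lo)).round(1),"front",(1000*(m+v*hi)).round(1),"len",round(1000*(hi-lo),1),"az",np.degrees(np.arctan2(v[1],v[0])).round(1))
    q,e=tri(b.mean(0),a.mean(0));print("   tri centre",(q*1000).round(1),"gap",round(e*1000,1))
for st,ce,q in blobs(p,"red"):
    if 215<ce[0]<235: print("bottle cap",plane("top",[ce],.122)*1000)
E
```

```text
teal [683.  239.8  76.6] gap 3.1
teal [653.2 242.3  97.8] gap 1.5
teal [656.5 277.5  97.1] gap 0.9
teal mouth [669.7 258.6  86.8] edges [np.float64(36.6), np.float64(35.3)]
   top-only mouth at z=.089: [669.2 258.9  89. ]
   lean 35.3 az -4.9
yellow [680.7 214.8  78. ] gap 2.3
yellow [675.7 179.2  78.7] gap 2.1
yellow [646.9 182.8  98. ] gap 1.0
yellow [650.2 217.8  98.2] gap 1.5
yellow mouth [662.9 198.5  88.4] edges [np.float64(34.9), np.float64(35.2)]
   top-only mouth at z=.089: [663.1 199.3  89. ]
   lean 33.6 az -7.2
red [673.8 155.5  78.1] gap 1.6
red [669.5 119.9  78.9] gap 1.7
red [640.5 123.8  98.7] gap 2.6
red [643.7 158.2  98.4] gap 1.4
red mouth [656.6 139.1  88.7] edges [np.float64(35.3), np.float64(34.6)]
   top-only mouth at z=.089: [656.7 140.2  89. ]
   lean 34.1 az -7.6
driver top 240 back [639.2 -63.7] front [554.6 -83.6] len 86.9 az -166.8
driver scene 211 back [658.1 -61.8] front [549.2 -86.8] len 111.7 az -167.1
   tri centre [598.4 -74.7   6.2] gap 1.8
pry top 292 back [ 675.  -187.2] front [ 574.7 -174.5] len 101.2 az 172.8
pry scene 262 back [ 680.7 -188.7] front [ 567.8 -176.4] len 113.6 az 173.8
   tri centre [ 625.7 -182.5    9.2] gap 2.5
marker top 328 back [ 644.  -260.8] front [ 490.8 -306.2] len 159.8 az -163.5
marker scene 202 back [ 636.5 -264.2] front [ 485.9 -310.9] len 157.6 az -162.8
   tri centre [ 553.4 -289.    11.2] gap 2.1
bottle cap [[610.82716938  45.54270523 122.        ]]
```

The measurements agree with each other. Mouths are 60 mm apart, at z ≈ 88.5, leaning about 33–34°, with rims about 35 mm. The tools sit at z ≈ 6–11, close to the expected 10, and have the right lengths. Now I'll write the move planner.

```bash
cat > plan.py <<'E'
import numpy as np
from scipy.spatial.transform import Rotation as R
from cell import bot
az=np.radians(-6.2);le=np.radians(32)
A=np.array([np.sin(le)*np.cos(az),np.sin(le)*np.sin(az),np.cos(le)])
N=np.array([np.cos(le)*np.cos(az),np.cos(le)*np.sin(az),-np.sin(le)])
MO={"driver":(669.7,258.9,88.5),"pry":(663.1,199.1,88.5),"marker":(656.7,139.4,88.5)}
PK={"driver":(615.4,-69.4,13.1),"pry":(636.8,-182.1,-7.1),"marker":(610.5,-270.6,16.6)}
LEN={"driver":82.5,"pry":82.5,"marker":80}
S=45; OFF=6   # grasp behind origin; object axis behind TCP
def frame(x,z): return R.from_matrix(np.c_[x,np.cross(z,x),z])
def pick(k,z):
    a=np.radians(PK[k][2]); return np.array([*PK[k][:2],z]),frame([np.cos(a),np.sin(a),0],[0,0,-1])
def well(k,tip,off=OFF):  # tip: mm of tool tip above (+) the mouth plane
    return np.array(MO[k])+A*(tip+LEN[k]+S)+N*off,frame(A,N)
def go(*ps,cur=None):
    s=bot.get_state(); p,r=cur or (np.array(s["ee_pos"])*1000,R.from_quat(s["tcp_rot"]))
    print("t",round(s["time_s"],2),"at",p.round(1),"grip",round(s["grip_width"],4))
    for q,g in ps:
        d=r.inv().apply(q-p).round(1);w=(r.inv()*g).as_rotvec().round(3)
        print("to",np.round(q,0),"d",d.tolist(),"a",w.tolist(),"rows %.1f"%max(np.linalg.norm(d)/41.7,np.degrees(np.linalg.norm(w))/7.16))
        p,r=p+r.apply(d),r*R.from_rotvec(w)
E
python3 - <<'E'
from plan import *
p,g=well("driver",60)
go(pick("driver",110),pick("driver",4),pick("driver",260),well("driver",70),well("driver",5))
E
```

```text
t 0.1 at [ 240.8 -576.3  195.6] grip 0.0855
to [615. -69. 110.] d [541.1, -323.2, 86.0] a [-0.001, 0.0, 0.167] rows 15.3
to [615. -69.   4.] d [-0.0, 0.1, 106.0] a [-0.0, 0.0, 0.0] rows 2.5
to [615. -69. 260.] d [-0.0, -0.1, -256.0] a [-0.0, 0.0, 0.0] rows 6.1
to [779. 247. 253.] d [230.9, -271.1, 7.2] a [-0.171, 1.003, 0.308] rows 8.5
to [745. 251. 198.] d [-65.0, -0.0, -0.0] a [0.0, -0.0, -0.0] rows 1.6
```

Call:
move_arm(deltas=[{"dx": 35,"dy": -20,"dz": -10,"claw": 1},{"dx": 70,"dy": -42,"dz": -20,"claw": 1},{"dx": 105,"dy": -63,"dz": -20,"claw": 1},{"dx": 140,"dy": -84,"dz": -20,"claw": 1},{"dx": 175,"dy": -105,"dz": -20,"claw": 1},{"dx": 210,"dy": -126,"dz": -20,"claw": 1},{"dx": 245,"dy": -147,"dz": -20,"claw": 1},{"dx": 270,"dy": -162,"dz": -20,"claw": 1}], grip_force=60)

```text
invalid input
```

```bash
python3 -c "
from plan import *
go(pick('driver',110),pick('driver',40),pick('driver',4))"
```

```text
t 0.1 at [ 240.8 -576.3  195.6] grip 0.0855
to [615. -69. 110.] d [541.1, -323.2, 86.0] a [-0.001, 0.0, 0.167] rows 15.3
to [615. -69.  40.] d [-0.0, 0.0, 70.0] a [-0.0, 0.0, 0.0] rows 1.7
to [615. -69.   4.] d [-0.0, 0.1, 36.0] a [-0.0, 0.0, 0.0] rows 0.9
```

Call:
move_arm(deltas=[{"ax": 0,"ay": 0,"az": 0,"dx": 35,"dy": -20,"dz": -10,"claw": 1},{"ax": 0,"ay": 0,"az": 0,"dx": 70,"dy": -42,"dz": -20,"claw": 1},{"ax": 0,"ay": 0,"az": 0,"dx": 105,"dy": -63,"dz": -20,"claw": 1},{"ax": 0,"ay": 0,"az": 0,"dx": 140,"dy": -84,"dz": -20,"claw": 1},{"ax": 0,"ay": 0,"az": 0,"dx": 175,"dy": -105,"dz": -20,"claw": 1},{"ax": 0,"ay": 0,"az": 0,"dx": 210,"dy": -126,"dz": -20,"claw": 1},{"ax": 0,"ay": 0,"az": 0,"dx": 245,"dy": -147,"dz": -20,"claw": 1},{"ax": 0,"ay": 0,"az": 0,"dx": 270,"dy": -162,"dz": -20,"claw": 1}], grip_force=60)

```text
time_s: 0.77
ee_pos: [0.4296, -0.3194, 0.2162]
tcp_rot: [0.98, 0.198, 0.0, -0.0]
force: [0.3, -0.0, -0.5]
grip_width: 0.0855
finger_force: 0.0
```

```bash
python3 -c "
from plan import *
go(pick('driver',110),pick('driver',40),pick('driver',4))"
```

```text
t 0.77 at [ 429.6 -319.4  216.2] grip 0.0855
to [615. -69. 110.] d [268.3, -158.1, 106.5] a [-0.001, -0.001, 0.17] rows 7.9
to [615. -69.  40.] d [-0.0, -0.1, 70.0] a [0.0, 0.0, 0.0] rows 1.7
to [615. -69.   4.] d [0.0, 0.0, 36.0] a [0.0, 0.0, 0.0] rows 0.9
```

Call:
move_arm(deltas=[{"ax": 0,"ay": 0,"az": 0.17,"dx": 268,"dy": -158,"dz": 106,"claw": 0.3},{"ax": 0,"ay": 0,"az": 0.17,"dx": 268,"dy": -158,"dz": 106,"claw": 0.3},{"ax": 0,"ay": 0,"az": 0.17,"dx": 268,"dy": -158,"dz": 106,"claw": 0.3},{"ax": 0,"ay": 0,"az": 0.17,"dx": 268,"dy": -158,"dz": 106,"claw": 0.3},{"ax": 0,"ay": 0,"az": 0.17,"dx": 268,"dy": -158,"dz": 106,"claw": 0.3},{"ax": 0,"ay": 0,"az": 0.17,"dx": 268,"dy": -158,"dz": 106,"claw": 0.3},{"ax": 0,"ay": 0,"az": 0.17,"dx": 268,"dy": -158,"dz": 106,"claw": 0.3},{"ax": 0,"ay": 0,"az": 0.17,"dx": 268,"dy": -158,"dz": 106,"claw": 0.3}])

```text
time_s: 1.43
ee_pos: [0.6146, -0.0724, 0.1093]
tcp_rot: [0.994, 0.113, -0.0, -0.0]
force: [0.9, -0.8, 0.2]
grip_width: 0.0553
finger_force: 0.0
```

Call:
move_arm(deltas=[{"ax": 0,"ay": 0,"az": 0,"dx": 0,"dy": 0,"dz": 0,"claw": 0.3},{"ax": 0,"ay": 0,"az": 0,"dx": 0,"dy": 0,"dz": 0,"claw": 0.3}])

```text
time_s: 1.6
ee_pos: [0.6139, -0.0708, 0.1086]
tcp_rot: [0.993, 0.115, -0.001, -0.001]
force: [-0.3, 0.1, -0.3]
grip_width: 0.0556
finger_force: 0.0
```

```bash
python3 -c "
from plan import *
go(pick('driver',110),pick('driver',40),pick('driver',4))"
```

```text
t 1.6 at [613.9 -70.8 108.6] grip 0.0556
to [615. -69. 110.] d [1.8, -1.0, -1.4] a [-0.002, 0.002, 0.002] rows 0.1
to [615. -69.  40.] d [-0.0, 0.0, 70.0] a [-0.0, 0.0, -0.0] rows 1.7
to [615. -69.   4.] d [-0.0, 0.0, 36.0] a [-0.0, 0.0, -0.0] rows 0.9
```

Call:
move_arm(deltas=[{"ax": 0,"ay": 0,"az": 0,"dx": 2,"dy": -1,"dz": 35,"claw": 0.3},{"ax": 0,"ay": 0,"az": 0,"dx": 2,"dy": -1,"dz": 70,"claw": 0.3},{"ax": 0,"ay": 0,"az": 0,"dx": 2,"dy": -1,"dz": 95,"claw": 0.3},{"ax": 0,"ay": 0,"az": 0,"dx": 2,"dy": -1,"dz": 104,"claw": 0.3},{"ax": 0,"ay": 0,"az": 0,"dx": 2,"dy": -1,"dz": 104,"claw": 0.3}])

```text
time_s: 2.02
ee_pos: [0.6138, -0.0739, 0.0043]
tcp_rot: [0.994, 0.112, -0.002, -0.0]
force: [-0.1, 0.3, -0.0]
grip_width: 0.0551
finger_force: 0.0
```

Call:
move_arm(deltas=[{"ax": 0,"ay": 0,"az": 0,"dx": 0,"dy": 0,"dz": 0,"claw": -1},{"ax": 0,"ay": 0,"az": 0,"dx": 0,"dy": 0,"dz": 0,"claw": -1},{"ax": 0,"ay": 0,"az": 0,"dx": 0,"dy": 0,"dz": 0,"claw": -1},{"ax": 0,"ay": 0,"az": 0,"dx": 0,"dy": 0,"dz": 0,"claw": -1},{"ax": 0,"ay": 0,"az": 0,"dx": 0,"dy": 0,"dz": 0,"claw": -1},{"ax": 0,"ay": 0,"az": 0,"dx": 0,"dy": 0,"dz": 0,"claw": -1}])

```text
time_s: 2.52
ee_pos: [0.6161, -0.0727, 0.0069]
tcp_rot: [0.994, 0.113, 0.0, 0.0]
force: [-0.9, 0.5, 0.2]
grip_width: -0.0001
finger_force: 0.0
```

```bash
python3 -c "
from plan import *
go(pick('driver',260),well('driver',70),well('driver',5))"
```

```text
t 2.52 at [616.1 -72.7   6.9] grip -0.0001
to [615. -69. 260.] d [0.3, -3.2, -253.1] a [0.0, -0.001, -0.003] rows 6.1
to [779. 247. 253.] d [230.9, -271.2, 7.0] a [-0.17, 1.002, 0.308] rows 8.5
to [745. 251. 198.] d [-65.0, 0.1, 0.1] a [0.0, 0.0, -0.0] rows 1.6
```

The gripper closed on nothing, so I'll back up a little and look.

Call:
move_arm(deltas=[{"ax": 0,"ay": 0,"az": 0,"dx": 0,"dy": 0,"dz": -40,"claw": -1},{"ax": 0,"ay": 0,"az": 0,"dx": 0,"dy": 0,"dz": -80,"claw": -1},{"ax": 0,"ay": 0,"az": 0,"dx": -40,"dy": 0,"dz": -110,"claw": -1},{"ax": 0,"ay": 0,"az": 0,"dx": -80,"dy": 0,"dz": -130,"claw": -1},{"ax": 0,"ay": 0,"az": 0,"dx": -110,"dy": 0,"dz": -130,"claw": -1},{"ax": 0,"ay": 0,"az": 0,"dx": -110,"dy": 0,"dz": -130,"claw": -1}])

```text
time_s: 3.02
ee_pos: [0.5033, -0.0997, 0.1376]
tcp_rot: [0.994, 0.111, -0.001, 0.002]
force: [0.8, -0.9, -0.7]
grip_width: 0.0001
finger_force: 0.0
```

```bash
python3 - <<'E'
from h import *
fs=[]
for n,(r,c) in {"scene":((150,270),(150,310)),"top":((130,250),(210,370))}.items():
    p,d=bot.grab_frame(n); np.savez(f"{n}1.npz",p=p,d=d); fs.append(cv2.resize(p[r[0]:r[1],c[0]:c[1]],None,fx=2.4,fy=2.4,interpolation=cv2.INTER_CUBIC))
    for co in("teal",):
        for st,ce,_ in blobs(p,co): print(n,co,st.tolist(),ce.round(1))
cv2.imwrite("pics/b.png",cv2.convertScaleAbs(np.hstack(fs)[:,:,::-1],alpha=1.4))
E
```

```text
scene teal [239, 203, 8, 25, 174] [242.9 215.4]
scene teal [239, 230, 8, 6, 36] [242.7 232.6]
scene teal [362, 234, 19, 19, 231] [371.3 243.9]
top teal [127, 144, 20, 33, 439] [136.7 160. ]
top teal [268, 165, 9, 24, 128] [272.  174.3]
```

View pics/b.png

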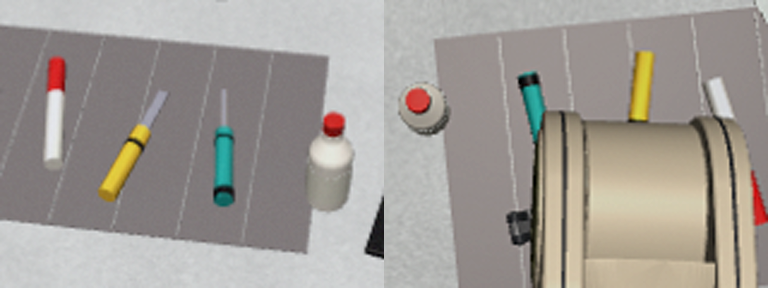

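```bash
python3 - <<'E'
from h import *
def proj(n,P):
    T=np.linalg.inv(C[n]["pose"]);c=np.array(P)@T[:3,:3].T+T[:3,3]
    return cv2.projectPoints(c.reshape(-1,1,3),np.zeros(3),np.zeros(3),C[n]["K"],np.float64(C[n]["distortion"]))[0][:,0].round(0).tolist(),c[:,2].round(2)
for n in C: print(n,proj(n,[[.241,-.577,.196],[.503,-.1,.138],[.503,-.1,.25],[.6,-.07,.01],[0,0,0]]))
ps=np.load("scene1.npz")["p"];cv2.imwrite("pics/s1.png",ps[:,:,::-1])
s=bot.get_state();print(np.round(s["q"],3))
E
```

```text
scene ([[113.0, 64.0], [242.0, 157.0], [242.0, 124.0], [245.0, 218.0], [304.0, 97.0]], array([1.47, 1.27, 1.19, 1.29, 1.69]))
top ([[510.0, 338.0], [289.0, 219.0], [294.0, 220.0], [273.0, 181.0], [246.0, 412.0]], array([0.76, 0.83, 0.72, 0.97, 0.95]))
[ 0.514  0.169 -0.451  1.803  0.081  1.186 -1.308]
```

View pics/s1.png

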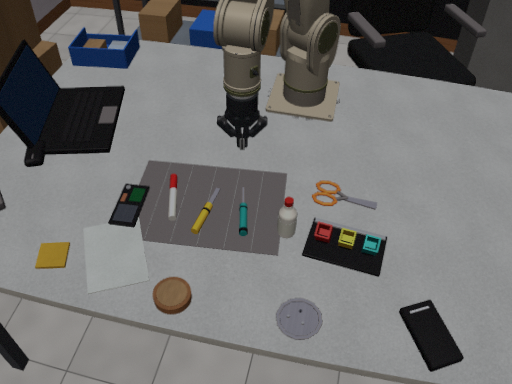

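The scene picture shows the shut fingertips at (241,147), but the reported TCP should project to (242,157). The fingers are therefore about 35 mm higher or farther back than reported. I'll measure the tip with the scene depth.

```bash
python3 - <<'E'
from h import *
z=np.load("scene1.npz");d=z["d"]
print(d[136:152:2,236:248:2].round(3))
T=np.array(C["scene"]["pose"])
for u,v in((241,140),(241,143),(241,146),(242,147)):
    o,r=rays("scene",[(u,v)]); print((u,v),(1000*(o+r[0]*d[v,u])).round(0))
# desk & well sanity by depth
for u,v in((100,180),(245,218),(372,243)):
    o,r=rays("scene",[(u,v)]); print((u,v),(1000*(o+r[0]*d[v,u])).round(0))
z0=np.load("scene.npz");a=z0["p"].astype(int)
k=(np.abs(a-z["p"].astype(int)).sum(2)>60)&(z["d"]<z0["d"]-.03)&(z["d"]>0)
q=np.argwhere(k)[:,::-1];q=q[(q[:,0]>200)&(q[:,0]<280)]
o,r=rays("scene",q);P=o+r*z["d"][q[:,1],q[:,0]][:,None]
i=P[:,2].argsort()[:12];print((P[i]*1000).round(0))
E
```

```text
[[1.209 1.201 1.205 1.217 1.202 1.204]
 [1.531 1.206 1.207 1.21  1.212 1.207]
 [1.53  1.219 1.215 1.213 1.217 1.22 ]
 [1.517 1.228 1.219 1.217 1.222 1.223]
 [1.521 1.23  1.221 1.222 1.225 1.225]
 [1.503 1.232 1.23  1.229 1.23  1.235]
 [1.499 1.503 1.232 1.233 1.234 1.5  ]
 [1.487 1.49  1.501 1.495 1.497 1.495]]
(241, 140) [ 513. -101.  205.]
(241, 143) [ 513. -101.  195.]
(241, 146) [ 513. -101.  185.]
(242, 147) [517. -97. 186.]
(100, 180) [ 549. -518.    0.]
(245, 218) [604. -68.  16.]
(372, 243) [621. 267.  29.]
[[-1910.  -888.  -618.]
 [-1923.  -884.  -615.]
 [  510.   -96.   177.]
 [  511.   -93.   178.]
 [  513.   -98.   179.]
 [  515.  -103.   179.]
 [  516.  -100.   181.]
 [  506.   -89.   181.]
 [  512.  -101.   181.]
 [  513.  -103.   181.]
 [  510.  -107.   182.]
 [  507.   -92.   182.]]
```

The shut fingertips measure about z = 178, while the reported TCP is at z = 138, so the tip is about 40 mm higher than reported. I'll check whether the first image shows the same offset.

```bash
python3 - <<'E'
from h import *
z0=np.load("scene.npz");z1=np.load("scene1.npz")
k=(z0["d"]<z1["d"]-.03)&(z0["d"]>0); k[:,:70]=0;k[:,150:]=0;k[70:]=0
q=np.argwhere(k)[:,::-1];o,r=rays("scene",q);P=(o+r*z0["d"][q[:,1],q[:,0]][:,None])*1000
P=P[P[:,2]>100]
i=P[:,2].argsort();print(len(P),P[i[:16:1]].round(0))
E
```

```text
1440 [[ 224. -532.  244.]
 [ 230. -530.  244.]
 [ 232. -535.  245.]
 [ 258. -617.  247.]
 [ 234. -531.  247.]
 [ 252. -619.  247.]
 [ 263. -614.  247.]
 [ 224. -532.  248.]
 [ 248. -621.  248.]
 [ 266. -615.  249.]
 [ 268. -618.  249.]
 [ 233. -531.  249.]
 [ 271. -623.  250.]
 [ 228. -526.  251.]
 [ 266. -625.  251.]
 [ 237. -532.  252.]]
```

```bash
python3 -c "
from plan import *
go(pick('driver',120),pick('driver',40))"
```

```text
t 3.12 at [507.9 -98.1 137.3] grip 0.0002
to [615. -69. 120.] d [111.1, -4.1, 17.4] a [0.002, -0.001, -0.004] rows 2.7
to [615. -69.  40.] d [0.0, -0.0, 80.0] a [0.0, -0.0, -0.0] rows 1.9
```

Both images show a constant offset of about 38–40 mm, so I'll correct the reported TCP for it. I'll go down over the driver in steps and watch the force.

Call:
move_arm(deltas=[{"ax": 0,"ay": 0,"az": 0,"dx": 40,"dy": -2,"dz": 0,"claw": 0.2},{"ax": 0,"ay": 0,"az": 0,"dx": 80,"dy": -4,"dz": 0,"claw": 0.2},{"ax": 0,"ay": 0,"az": 0,"dx": 111,"dy": -4,"dz": 20,"claw": 0.2},{"ax": 0,"ay": 0,"az": 0,"dx": 111,"dy": -4,"dz": 60,"claw": 0.2},{"ax": 0,"ay": 0,"az": 0,"dx": 111,"dy": -4,"dz": 100,"claw": 0.2},{"ax": 0,"ay": 0,"az": 0,"dx": 111,"dy": -4,"dz": 130,"claw": 0.2},{"ax": 0,"ay": 0,"az": 0,"dx": 111,"dy": -4,"dz": 155,"claw": 0.2},{"ax": 0,"ay": 0,"az": 0,"dx": 111,"dy": -4,"dz": 155,"claw": 0.2}])

```text
time_s: 3.78
ee_pos: [0.6126, -0.0673, -0.0251]
tcp_rot: [0.994, 0.113, -0.004, -0.001]
force: [-1.2, -0.3, -0.9]
grip_width: 0.0515
finger_force: 0.0
```

```bash
cat >> h.py <<'E'
def tips(n="scene"):
    "lowest newly appeared points (gripper), from scene depth against the first picture"
    p,d=bot.grab_frame(n); d0=np.load(n+".npz")["d"]
    k=(d<d0-.015)&(d>0)&(p.max(2)<90)
    q=np.argwhere(k)[:,::-1];o,r=rays(n,q);P=(o+r*d[q[:,1],q[:,0]][:,None])*1000
    return p,P
E
python3 - <<'E'
from h import *
from plan import go,pick
p,P=tips()
i=P[:,2].argsort();print(P[i[:14]].round(0))
go(pick("driver",-33))
E
```

```text
[[-1447. -2155.  -749.]
 [-1836. -2155.  -749.]
 [-1836. -1659.  -743.]
 [-1918.    57.  -742.]
 [-1920. -1138.  -740.]
 [-1905.   139.  -739.]
 [-1906. -1108.  -739.]
 [-1606. -2149.  -738.]
 [-1911. -1086.  -738.]
 [-1725. -2154.  -738.]
 [-1490. -2151.  -738.]
 [-1507. -2144.  -738.]
 [-1412. -2139.  -737.]
 [-1915. -1555.  -737.]]
t 3.83 at [614.3 -67.4 -21.7] grip 0.0513
to [615. -69. -33.] d [0.6, 2.2, 11.3] a [-0.003, 0.005, -0.002] rows 0.3
```

Call:
move_arm(deltas=[{"ax": 0,"ay": 0,"az": 0,"dx": 0,"dy": 1,"dz": 8,"claw": 0.2},{"ax": 0,"ay": 0,"az": 0,"dx": 0,"dy": 1,"dz": 15,"claw": 0.2},{"ax": 0,"ay": 0,"az": 0,"dx": 0,"dy": 1,"dz": 15,"claw": -1},{"ax": 0,"ay": 0,"az": 0,"dx": 0,"dy": 1,"dz": 15,"claw": -1},{"ax": 0,"ay": 0,"az": 0,"dx": 0,"dy": 1,"dz": 15,"claw": -1},{"ax": 0,"ay": 0,"az": 0,"dx": 0,"dy": 1,"dz": 15,"claw": -1},{"ax": 0,"ay": 0,"az": 0,"dx": 0,"dy": 1,"dz": 15,"claw": -1}], grip_force=60)

```text
time_s: 4.42
ee_pos: [0.6169, -0.0696, -0.0325]
tcp_rot: [0.994, 0.113, 0.001, 0.0]
force: [-1.8, -0.8, 6.4]
grip_width: 0.0196
finger_force: 58.9
```

```bash
python3 - <<'E'
from h import *
from plan import go,pick
p,P=tips()
P=P[(P[:,2]>-20)&(abs(P[:,0]-615)<60)&(abs(P[:,1]+69)<60)]
i=P[:,2].argsort();print(P[i[:14]].round(0))
go(pick("driver",-33))
print([bot.get_state()[k] for k in("finger_force","force")])
E
```

```text
[[625. -55.  11.]
 [627. -90.  12.]
 [621. -48.  13.]
 [626. -82.  13.]
 [618. -49.  14.]
 [624. -58.  14.]
 [620. -51.  15.]
 [624. -53.  15.]
 [631. -83.  15.]
 [631. -81.  15.]
 [621. -53.  16.]
 [618. -52.  17.]
 [627. -87.  17.]
 [630. -86.  17.]]
t 4.47 at [616.9 -69.6 -32.5] grip 0.0196
to [615. -69. -33.] d [-1.4, -0.5, 0.5] a [0.001, -0.002, -0.003] rows 0.0
[58.90087187290192, array([-1.09895289, -0.68873918,  6.23466344])]
```

The driver is gripped at 19.6 mm with 59 N. I'll lift it, swing over and tilt high above the teal well, then measure.

```bash
sed -i 's/OFF=6 /OFF=42.5 /' plan.py; python3 - <<'E'
from plan import *
go(pick("driver",220),well("driver",75))
E
```

```text
t 4.47 at [616.9 -69.6 -32.5] grip 0.0196
to [615. -69. 220.] d [-1.0, -0.3, -252.5] a [0.001, -0.002, -0.003] rows 6.1
to [812. 243. 238.] d [262.6, -260.0, -17.8] a [-0.171, 1.003, 0.308] rows 8.9
```

Call:
move_arm(deltas=[{"ax": 0,"ay": 0,"az": 0,"dx": 0,"dy": 0,"dz": -20,"claw": -1},{"ax": 0,"ay": 0,"az": 0,"dx": 0,"dy": 0,"dz": -50,"claw": -1},{"ax": 0,"ay": 0,"az": 0,"dx": 0,"dy": 0,"dz": -85,"claw": -1},{"ax": 0,"ay": 0,"az": 0,"dx": 0,"dy": 0,"dz": -120,"claw": -1},{"ax": 0,"ay": 0,"az": 0,"dx": 0,"dy": 0,"dz": -160,"claw": -1},{"ax": 0,"ay": 0,"az": 0,"dx": 0,"dy": 0,"dz": -200,"claw": -1},{"ax": 0,"ay": 0,"az": 0,"dx": 0,"dy": 0,"dz": -235,"claw": -1},{"ax": 0,"ay": 0,"az": 0,"dx": 0,"dy": 0,"dz": -255,"claw": -1}])

```text
time_s: 5.13
ee_pos: [0.6172, -0.0693, 0.2264]
tcp_rot: [0.994, 0.113, 0.003, 0.001]
force: [0.9, 0.1, -0.1]
grip_width: 0.0195
finger_force: 58.7
```

Call:
move_arm(deltas=[{"ax": -0.017,"ay": 0.1,"az": 0.03,"dx": 26,"dy": -26,"dz": -2,"claw": -1},{"ax": -0.034,"ay": 0.2,"az": 0.06,"dx": 52,"dy": -52,"dz": -4,"claw": -1},{"ax": -0.051,"ay": 0.3,"az": 0.09,"dx": 78,"dy": -78,"dz": -6,"claw": -1},{"ax": -0.068,"ay": 0.4,"az": 0.12,"dx": 104,"dy": -104,"dz": -8,"claw": -1},{"ax": -0.085,"ay": 0.5,"az": 0.15,"dx": 130,"dy": -130,"dz": -10,"claw": -1},{"ax": -0.102,"ay": 0.6,"az": 0.18,"dx": 156,"dy": -156,"dz": -12,"claw": -1},{"ax": -0.119,"ay": 0.7,"az": 0.21,"dx": 182,"dy": -182,"dz": -14,"claw": -1},{"ax": -0.136,"ay": 0.8,"az": 0.24,"dx": 208,"dy": -208,"dz": -16,"claw": -1}])

```text
time_s: 5.8
ee_pos: [0.7563, 0.1534, 0.2342]
tcp_rot: [0.934, -0.002, 0.356, 0.023]
force: [0.2, -0.8, -0.8]
grip_width: 0.0194
finger_force: 58.7
```

```bash
python3 - <<'E'
from plan import *
go(well("driver",75))
E
```

```text
t 5.8 at [756.3 153.4 234.2] grip 0.0194
to [812. 243. 238.] d [45.3, -90.9, 30.6] a [-0.041, 0.282, 0.09] rows 2.5
```

Call:
move_arm(deltas=[{"ax": 0,"ay": 0.1,"az": 0.03,"dx": 15,"dy": -20,"dz": 8,"claw": -1},{"ax": 0,"ay": 0.1,"az": 0.03,"dx": 15,"dy": -20,"dz": 8,"claw": -1},{"ax": 0,"ay": 0.1,"az": 0.03,"dx": 15,"dy": -20,"dz": 8,"claw": -1},{"ax": 0,"ay": 0.1,"az": 0.03,"dx": 15,"dy": -20,"dz": 8,"claw": -1}])

```text
time_s: 6.13
ee_pos: [0.773, 0.1683, 0.2359]
tcp_rot: [0.917, -0.015, 0.399, 0.02]
force: [0.2, 0.7, -0.9]
grip_width: 0.0193
finger_force: 58.7
```

```bash
python3 - <<'E'
from plan import *
go(well("driver",75))
E
```

```text
t 6.13 at [773.  168.3 235.9] grip 0.0193
to [812. 243. 238.] d [27.1, -76.7, 23.8] a [-0.036, 0.189, 0.059] rows 2.0
```

Call:
move_arm(deltas=[{"ax": -0.012,"ay": 0.063,"az": 0.02,"dx": 9,"dy": -25,"dz": 8,"claw": -1},{"ax": -0.024,"ay": 0.126,"az": 0.04,"dx": 18,"dy": -50,"dz": 16,"claw": -1},{"ax": -0.036,"ay": 0.189,"az": 0.059,"dx": 27,"dy": -77,"dz": 24,"claw": -1},{"ax": -0.036,"ay": 0.189,"az": 0.059,"dx": 27,"dy": -77,"dz": 24,"claw": -1},{"ax": -0.036,"ay": 0.189,"az": 0.059,"dx": 27,"dy": -77,"dz": 24,"claw": -1},{"ax": -0.036,"ay": 0.189,"az": 0.059,"dx": 27,"dy": -77,"dz": 24,"claw": -1}])

```text
time_s: 6.63
ee_pos: [0.7976, 0.2108, 0.1944]
tcp_rot: [0.895, -0.045, 0.443, 0.028]
force: [1.5, -0.7, -5.9]
grip_width: 0.0195
finger_force: 58.7
```

```bash
python3 - <<'E'
from plan import *
from h import *
go(well("driver",75))
p,d=bot.grab_frame("scene");np.savez("scene2.npz",p=p,d=d)
t,_=bot.grab_frame("top");np.savez("top2.npz",p=t)
for n,i in(("scene",p),("top",t)):
    for st,ce,_ in blobs(i,"teal",15): print(n,st.tolist(),ce.round(1))
cr=np.hstack([cv2.resize(p[130:280,290:430],None,fx=2.8,fy=2.8,interpolation=cv2.INTER_CUBIC),cv2.resize(t[90:240,90:230],None,fx=2.8,fy=2.8,interpolation=cv2.INTER_CUBIC)])
cv2.imwrite("pics/w2.png",cv2.convertScaleAbs(cr[:,:,::-1],alpha=1.4))
E
```

```text
t 6.63 at [797.6 210.8 194.4] grip 0.0195
to [812. 243. 238.] d [41.4, -33.6, -17.7] a [0.003, 0.094, 0.01] rows 1.3
scene [356, 230, 11, 11, 88] [360.6 234.6]
scene [362, 236, 19, 17, 199] [371.9 244.9]
top [125, 77, 11, 6, 52] [129.9  79.3]
top [127, 87, 10, 15, 83] [131.6  92.7]
top [127, 144, 20, 33, 436] [136.7 160.3]
```

View pics/w2.png

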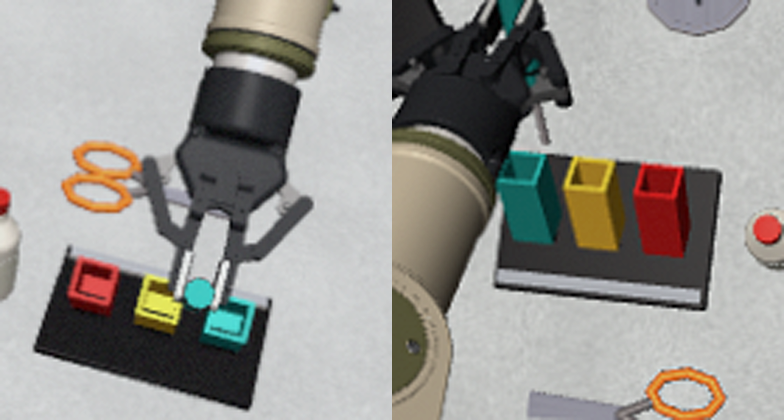

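The scene half shows the driver held tilted, with its end cap at crop (200,294), picture (361,235). The top half shows the shaft tip at crop (545,140), picture (145,140), just beyond the teal mouth. The arm stopped at its reach limit, so I'll check which joint is limiting and where the driver really is.

```bash
cat > chk.py <<'E'
from plan import *
from h import *
s=bot.get_state();r=R.from_quat(s["tcp_rot"]).as_matrix();p=np.array(s["ee_pos"])*1000
print("q",np.round(s["q"],2),"force",np.round(s["force"],1))
ax=p-r[:,2]*OFF
E
python3 - <<'E'
from chk import *
z=np.load("scene2.npz");q=[b[2] for b in blobs(z["p"],"teal",15)][0]
o,d=rays("scene",q);P=(o+d*z["d"][q[:,1].astype(int),q[:,0].astype(int)][:,None])*1000
print("cap seen",np.median(P,0).round(0),"tool-frame hyp",(ax+r[:,0]*37.5).round(0),"world-z hyp",(p+[0,0,38]-r[:,2]*5+r[:,0]*37.5).round(0))
tip=tri  # shaft tip in top picture, plane at expected height
e=ax-r[:,0]*127.5; print("tip hyp",e.round(0),"seen in top at that height",(1000*plane("top",[(145,140)],e[2]/1000)).round(0))
go(well("driver",40),well("driver",5),well("driver",-60))
E
```

```text
q [-1.37  0.51  1.03  1.86  0.4   0.25 -2.58] force [-0.7  1.2 -2.2]
cap seen [785. 211. 249.] tool-frame hyp [785. 221. 249.] world-z hyp [815. 218. 264.]
tip hyp [686. 229. 117.] seen in top at that height [[686. 228. 117.]]
t 6.73 at [796.4 219.5 193. ] grip 0.0196
to [794. 245. 208.] d [9.2, -25.4, -13.3] a [-0.003, 0.092, 0.021] rows 0.8
to [775. 247. 178.] d [-35.0, 0.0, -0.0] a [-0.0, 0.0, 0.0] rows 0.8
to [741. 251. 123.] d [-65.0, 0.0, 0.0] a [-0.0, 0.0, 0.0] rows 1.6
```

The tool-frame offset is confirmed: the predicted and seen tip agree within 1 mm. The reach stop comes from joint 7, at −2.58 with a limit of −2.6, while joint 6 is also near its limit. I'll lay the driver back down and regrasp it turned half round, with the gripper pitched 22°. That keeps both wrist joints well inside their ranges in the well.

```bash
python3 - <<'E'
from plan import *
mid=(np.array([773,168.3,236]),R.from_quat([.917,-.015,.399,.02]))
go(mid,pick("driver",215),pick("driver",-31))
E
```

```text
t 6.73 at [796.4 219.5 193. ] grip 0.0196
to [773. 168. 236.] d [22.3, 53.8, -40.3] a [0.032, -0.097, -0.039] rows 1.7
to [615. -69. 215.] d [-119.9, 243.8, -89.2] a [0.135, -0.813, -0.247] rows 6.9
to [615. -69. -31.] d [-0.0, -0.1, 246.0] a [0.0, 0.0, 0.0] rows 5.9
```

Call:
move_arm(deltas=[{"ax": 0.016,"ay": -0.048,"az": -0.02,"dx": 14,"dy": 20,"dz": -25,"claw": -1},{"ax": 0.032,"ay": -0.097,"az": -0.039,"dx": 22,"dy": 54,"dz": -40,"claw": -1},{"ax": 0.032,"ay": -0.097,"az": -0.039,"dx": 22,"dy": 54,"dz": -40,"claw": -1},{"ax": 0.032,"ay": -0.097,"az": -0.039,"dx": 22,"dy": 54,"dz": -40,"claw": -1}])

```text
time_s: 7.07
ee_pos: [0.7753, 0.1544, 0.2406]
tcp_rot: [0.916, -0.025, 0.399, 0.018]
force: [-0.2, 0.6, -1.4]
grip_width: 0.0194
finger_force: 58.9
```

```bash
python3 - <<'E'
from chk import *
print("tip",(ax-r[:,0]*127.5).round(0))
go(pick("driver",215))
E
```

```text
q [-1.21  0.24  0.9   1.85  0.39  0.42 -2.32] force [-0.2  0.6 -1.4]
tip [658. 161. 176.]
t 7.07 at [775.3 154.4 240.6] grip 0.0194
to [615. -69. 215.] d [-120.6, 232.6, -87.5] a [0.131, -0.814, -0.267] rows 6.9
```

Call:
move_arm(deltas=[{"ax": 0.017,"ay": -0.1,"az": -0.033,"dx": -15,"dy": 29,"dz": -11,"claw": -1},{"ax": 0.033,"ay": -0.2,"az": -0.067,"dx": -30,"dy": 58,"dz": -22,"claw": -1},{"ax": 0.05,"ay": -0.3,"az": -0.1,"dx": -45,"dy": 87,"dz": -33,"claw": -1},{"ax": 0.065,"ay": -0.4,"az": -0.133,"dx": -60,"dy": 116,"dz": -44,"claw": -1},{"ax": 0.08,"ay": -0.5,"az": -0.167,"dx": -75,"dy": 145,"dz": -55,"claw": -1},{"ax": 0.1,"ay": -0.61,"az": -0.2,"dx": -90,"dy": 175,"dz": -66,"claw": -1},{"ax": 0.115,"ay": -0.71,"az": -0.233,"dx": -105,"dy": 204,"dz": -77,"claw": -1},{"ax": 0.131,"ay": -0.814,"az": -0.267,"dx": -121,"dy": 233,"dz": -88,"claw": -1}])

```text
time_s: 7.73
ee_pos: [0.6136, -0.0668, 0.2138]
tcp_rot: [0.993, 0.118, -0.004, 0.002]
force: [0.4, -0.6, 0.1]
grip_width: 0.0189
finger_force: 58.9
```

Call:
move_arm(deltas=[{"ax": 0,"ay": 0,"az": 0,"dx": 0,"dy": 0,"dz": 0,"claw": -1},{"ax": 0,"ay": 0,"az": 0,"dx": 0,"dy": 0,"dz": 0,"claw": -1}])

```text
time_s: 7.9
ee_pos: [0.6144, -0.0677, 0.2118]
tcp_rot: [0.993, 0.116, -0.003, 0.004]
force: [0.2, 1.2, -0.7]
grip_width: 0.0198
finger_force: 59.0
```

```bash
python3 - <<'E'
from chk import *
go(pick("driver",215),pick("driver",-31))
E
```

```text
q [-0.53  0.37  0.74  1.49 -0.24  1.38 -1.12] force [ 0.2  1.2 -0.7]
t 7.9 at [614.4 -67.7 211.8] grip 0.0198
to [615. -69. 215.] d [0.6, 1.9, -3.2] a [0.007, 0.006, 0.003] rows 0.1
to [615. -69. -31.] d [0.1, 0.2, 246.0] a [-0.0, 0.0, 0.0] rows 5.9
```

Call:
move_arm(deltas=[{"ax": 0,"ay": 0,"az": 0,"dx": 1,"dy": 1,"dz": 40,"claw": -1},{"ax": 0,"ay": 0,"az": 0,"dx": 1,"dy": 1,"dz": 80,"claw": -1},{"ax": 0,"ay": 0,"az": 0,"dx": 1,"dy": 1,"dz": 120,"claw": -1},{"ax": 0,"ay": 0,"az": 0,"dx": 1,"dy": 1,"dz": 160,"claw": -1},{"ax": 0,"ay": 0,"az": 0,"dx": 1,"dy": 1,"dz": 195,"claw": -1},{"ax": 0,"ay": 0,"az": 0,"dx": 1,"dy": 1,"dz": 225,"claw": -1},{"ax": 0,"ay": 0,"az": 0,"dx": 1,"dy": 1,"dz": 237,"claw": -1},{"ax": 0,"ay": 0,"az": 0,"dx": 1,"dy": 1,"dz": 243,"claw": -1}])

```text
time_s: 8.57
ee_pos: [0.614, -0.0659, -0.0323]
tcp_rot: [0.993, 0.118, -0.003, 0.003]
force: [-0.9, -0.4, 0.6]
grip_width: 0.0194
finger_force: 59.0
```

Call:
move_arm(deltas=[{"ax": 0,"ay": 0,"az": 0,"dx": 0,"dy": 0,"dz": 0,"claw": -1},{"ax": 0,"ay": 0,"az": 0,"dx": 0,"dy": 0,"dz": 0,"claw": 0.2},{"ax": 0,"ay": 0,"az": 0,"dx": 0,"dy": 0,"dz": 0,"claw": 0.2},{"ax": 0,"ay": 0,"az": 0,"dx": 0,"dy": 0,"dz": 0,"claw": 0.2},{"ax": 0,"ay": 0,"az": 0,"dx": 0,"dy": 0,"dz": -40,"claw": 0.2},{"ax": 0,"ay": 0,"az": 0,"dx": 0,"dy": 0,"dz": -80,"claw": 0.2},{"ax": 0,"ay": 0,"az": 0,"dx": 0,"dy": 0,"dz": -120,"claw": 0.2},{"ax": 0,"ay": 0,"az": 0,"dx": 0,"dy": 0,"dz": -150,"claw": 0.2}])

```text
time_s: 9.23
ee_pos: [0.6169, -0.067, 0.124]
tcp_rot: [0.993, 0.117, 0.0, 0.003]
force: [0.1, -0.7, -0.1]
grip_width: 0.0512
finger_force: 0.0
```

```bash
python3 - <<'E'
s=open('plan.py').read()
i=s.index("S=45;");j=s.index("def go")
s=s[:i]+'''S=45; OFF=42; B=np.radians(22)   # grasp behind origin; object axis behind TCP; gripper pitch
def frame(down,up):  # tool axis (tip direction), side away from which the gripper comes in
    down,up=np.array(down,float),np.array(up,float)
    n=-up*np.cos(B)+down*np.sin(B);x=down*np.cos(B)+up*np.sin(B)
    return n,R.from_matrix(np.c_[x,np.cross(n,x),n])
def pick(k,h=0):   # h: mm above the grasp
    a=np.radians(PK[k][2]);n,g=frame([-np.cos(a),-np.sin(a),0],[0,0,1])
    return np.array([*PK[k][:2],10+h])+n*OFF,g
def well(k,tip):
    n,g=frame(-A,-N); return np.array(MO[k])+A*(tip+LEN[k]+S)+n*OFF,g
'''+s[j:]
open('plan.py','w').write(s)
E
sed -i 's/^ax=.*/ax=p-r[:,2]*OFF;dn=r@[np.cos(B),0,np.sin(B)];print("axis pt",ax.round(0))/' chk.py
python3 - <<'E'
from chk import *
t,_=bot.grab_frame("scene")
for st,ce,_ in blobs(t,"teal",15): print(st.tolist(),ce.round(1))
go(pick("driver",120),pick("driver"))
print(pick("driver")[1].as_matrix().round(2).tolist())
E
```

```text
q [-0.52  0.44  0.71  1.6  -0.29  1.22 -1.08] force [ 0.1 -0.7 -0.1]
axis pt [617. -67. 166.]
[240, 203, 8, 25, 177] [243.7 215.4]
[240, 230, 8, 6, 35] [243.8 232.7]
[362, 234, 19, 19, 228] [371.2 243.9]
t 9.28 at [619.6 -67.4 129.4] grip 0.0512
to [600. -73.  91.] d [-20.6, 0.5, 38.2] a [0.608, 0.014, -3.078] rows 25.1
to [600. -73. -29.] d [-45.0, -0.0, 111.3] a [-0.0, 0.0, 0.0] rows 2.9
[[-0.9, -0.23, -0.36], [-0.21, 0.97, -0.08], [0.37, 0.0, -0.93]]
```

Call:
move_arm(deltas=[{"ax": 0,"ay": 0,"az": -0.12,"dx": 0,"dy": 0,"dz": 0,"claw": 0.2},{"ax": 0,"ay": 0,"az": -0.24,"dx": 0,"dy": 0,"dz": 0,"claw": 0.2},{"ax": 0,"ay": 0,"az": -0.36,"dx": 0,"dy": 0,"dz": 0,"claw": 0.2},{"ax": 0,"ay": 0,"az": -0.48,"dx": 0,"dy": 0,"dz": 0,"claw": 0.2},{"ax": 0,"ay": 0,"az": -0.6,"dx": 0,"dy": 0,"dz": 0,"claw": 0.2},{"ax": 0,"ay": 0,"az": -0.72,"dx": 0,"dy": 0,"dz": 0,"claw": 0.2},{"ax": 0,"ay": 0,"az": -0.84,"dx": 0,"dy": 0,"dz": 0,"claw": 0.2},{"ax": 0,"ay": 0,"az": -0.96,"dx": 0,"dy": 0,"dz": 0,"claw": 0.2}])

```text
time_s: 9.95
ee_pos: [0.6161, -0.0666, 0.1202]
tcp_rot: [0.825, 0.565, -0.003, 0.002]
force: [-1.4, 0.1, -0.4]
grip_width: 0.0513
finger_force: 0.0
```

Call:
move_arm(deltas=[{"ax": 0,"ay": 0,"az": -0.12,"dx": 0,"dy": 0,"dz": 0,"claw": 0.2},{"ax": 0,"ay": 0,"az": -0.24,"dx": 0,"dy": 0,"dz": 0,"claw": 0.2},{"ax": 0,"ay": 0,"az": -0.36,"dx": 0,"dy": 0,"dz": 0,"claw": 0.2},{"ax": 0,"ay": 0,"az": -0.48,"dx": 0,"dy": 0,"dz": 0,"claw": 0.2},{"ax": 0,"ay": 0,"az": -0.6,"dx": 0,"dy": 0,"dz": 0,"claw": 0.2},{"ax": 0,"ay": 0,"az": -0.72,"dx": 0,"dy": 0,"dz": 0,"claw": 0.2},{"ax": 0,"ay": 0,"az": -0.84,"dx": 0,"dy": 0,"dz": 0,"claw": 0.2},{"ax": 0,"ay": 0,"az": -0.96,"dx": 0,"dy": 0,"dz": 0,"claw": 0.2}])

```text
time_s: 10.62
ee_pos: [0.6161, -0.0667, 0.1202]
tcp_rot: [0.471, 0.882, -0.003, 0.001]
force: [-0.5, 0.9, 0.2]
grip_width: 0.0511
finger_force: 0.0
```

```bash
sed -i 's/(615.4,-69.4,13.1)/(616,-67.2,13.1)/' plan.py; python3 - <<'E'
from chk import *
go(pick("driver",120),pick("driver"))
E
```

```text
q [-0.26  0.38  0.36  1.59 -0.13  1.2   0.72] force [-0.5  0.9  0.2]
axis pt [616. -66. 162.]
t 10.62 at [616.1 -66.7 120.2] grip 0.0511
to [601. -71.  91.] d [5.3, -14.9, 29.2] a [0.225, 0.337, -1.195] rows 10.1
to [601. -71. -29.] d [-44.9, 0.0, 111.3] a [-0.0, -0.0, 0.0] rows 2.9
```

Call:
move_arm(deltas=[{"ax": 0.022,"ay": 0.034,"az": -0.12,"dx": 0,"dy": 0,"dz": 0,"claw": 0.2},{"ax": 0.045,"ay": 0.067,"az": -0.239,"dx": 0,"dy": 0,"dz": 0,"claw": 0.2},{"ax": 0.068,"ay": 0.1,"az": -0.36,"dx": 0,"dy": 0,"dz": 0,"claw": 0.2},{"ax": 0.09,"ay": 0.135,"az": -0.478,"dx": 0,"dy": 0,"dz": 0,"claw": 0.2},{"ax": 0.112,"ay": 0.17,"az": -0.6,"dx": 0,"dy": 0,"dz": 0,"claw": 0.2},{"ax": 0.135,"ay": 0.2,"az": -0.717,"dx": 0,"dy": 0,"dz": 0,"claw": 0.2},{"ax": 0.158,"ay": 0.236,"az": -0.837,"dx": 0,"dy": 0,"dz": 0,"claw": 0.2},{"ax": 0.18,"ay": 0.27,"az": -0.956,"dx": 0,"dy": 0,"dz": 0,"claw": 0.2}])

```text
time_s: 11.28
ee_pos: [0.6161, -0.0672, 0.1201]
tcp_rot: [0.014, 0.988, -0.018, -0.155]
force: [0.4, -0.1, -0.3]
grip_width: 0.0512
finger_force: 0.0
```

```bash
python3 - <<'E'
from chk import *
go(pick("driver",100),pick("driver"))
E
```

```text
q [-0.11  0.63  0.2   1.24 -0.06  1.58  1.62] force [ 0.4 -0.1 -0.3]
axis pt [629. -66. 160.]
t 11.28 at [616.1 -67.2 120.1] grip 0.0512
to [601. -71.  71.] d [-0.4, -2.0, 51.5] a [0.048, 0.067, -0.249] rows 2.1
to [601. -71. -29.] d [-37.5, 0.0, 92.8] a [-0.0, 0.0, 0.0] rows 2.4
```

Call:
move_arm(deltas=[{"ax": 0.024,"ay": 0.033,"az": -0.125,"dx": 0,"dy": -1,"dz": 25,"claw": 0.2},{"ax": 0.048,"ay": 0.067,"az": -0.249,"dx": 0,"dy": -2,"dz": 51,"claw": 0.2},{"ax": 0.048,"ay": 0.067,"az": -0.249,"dx": 0,"dy": -2,"dz": 51,"claw": 0.2},{"ax": 0.048,"ay": 0.067,"az": -0.249,"dx": 0,"dy": -2,"dz": 51,"claw": 0.2},{"ax": 0.048,"ay": 0.067,"az": -0.249,"dx": 0,"dy": -2,"dz": 51,"claw": 0.2}])

```text
time_s: 11.7
ee_pos: [0.6011, -0.0704, 0.0727]
tcp_rot: [-0.108, 0.976, -0.022, -0.188]
force: [0.0, -0.4, 0.6]
grip_width: 0.0512
finger_force: 0.0
```

```bash
python3 - <<'E'
from chk import *
go(pick("driver"))
E
```

```text
q [-0.11  0.69  0.15  1.28 -0.    1.55  1.82] force [ 0.  -0.4  0.6]
axis pt [616. -67. 112.]
t 11.7 at [601.1 -70.4  72.7] grip 0.0512
to [601. -71. -29.] d [-37.3, -0.0, 94.5] a [0.001, 0.004, -0.009] rows 2.4
```

Call:
move_arm(deltas=[{"ax": 0,"ay": 0,"az": 0,"dx": -14,"dy": 0,"dz": 35,"claw": 0.2},{"ax": 0,"ay": 0,"az": 0,"dx": -26,"dy": 0,"dz": 65,"claw": 0.2},{"ax": 0,"ay": 0,"az": -0.009,"dx": -34,"dy": 0,"dz": 86,"claw": 0.2},{"ax": 0,"ay": 0,"az": -0.009,"dx": -37,"dy": 0,"dz": 94,"claw": 0.2},{"ax": 0,"ay": 0,"az": -0.009,"dx": -37,"dy": 0,"dz": 94,"claw": 0.2},{"ax": 0,"ay": 0,"az": -0.009,"dx": -37,"dy": 0,"dz": 94,"claw": -1},{"ax": 0,"ay": 0,"az": -0.009,"dx": -37,"dy": 0,"dz": 94,"claw": -1},{"ax": 0,"ay": 0,"az": -0.009,"dx": -37,"dy": 0,"dz": 94,"claw": -1}])

```text
time_s: 12.37
ee_pos: [0.6012, -0.0706, -0.0274]
tcp_rot: [-0.114, 0.975, -0.021, -0.187]
force: [-1.0, 0.2, 3.1]
grip_width: 0.0194
finger_force: 58.5
```

Call:
move_arm(deltas=[{"ax": 0,"ay": 0,"az": 0,"dx": 0,"dy": 0,"dz": 0,"claw": -1},{"ax": 0,"ay": 0,"az": 0,"dx": 0,"dy": 0,"dz": 0,"claw": -1},{"ax": 0,"ay": 0,"az": 0,"dx": 0,"dy": 0,"dz": 0,"claw": -1}])

```text
time_s: 12.62
ee_pos: [0.6012, -0.0706, -0.0274]
tcp_rot: [-0.114, 0.975, -0.021, -0.187]
force: [1.4, -0.1, 6.9]
grip_width: 0.0191
finger_force: 58.6
```

```bash
python3 - <<'E'
from chk import *
go(pick("driver",250),well("driver",70),well("driver",5))
E
```

```text
q [-0.1   0.79  0.14  1.33 -0.01  1.39  1.82] force [ 1.4 -0.1  6.9]
axis pt [616. -67.  12.]
t 12.62 at [601.2 -70.6 -27.4] grip 0.0191
to [601. -71. 221.] d [92.5, 0.2, -230.6] a [-0.0, 0.005, 0.004] rows 6.0
to [798. 245. 222.] d [-244.4, 262.7, -99.9] a [0.042, -1.002, 0.349] rows 8.9
to [764. 249. 167.] d [60.3, 0.0, 24.4] a [0.0, -0.0, -0.0] rows 1.6
```

Call:
move_arm(deltas=[{"ax": 0,"ay": 0,"az": 0,"dx": 8,"dy": 0,"dz": -20,"claw": -1},{"ax": 0,"ay": 0,"az": 0,"dx": 20,"dy": 0,"dz": -50,"claw": -1},{"ax": 0,"ay": 0,"az": 0,"dx": 34,"dy": 0,"dz": -85,"claw": -1},{"ax": 0,"ay": 0,"az": 0,"dx": 48,"dy": 0,"dz": -120,"claw": -1},{"ax": 0,"ay": 0,"az": 0,"dx": 62,"dy": 0,"dz": -155,"claw": -1},{"ax": 0,"ay": 0,"az": 0,"dx": 76,"dy": 0,"dz": -190,"claw": -1},{"ax": 0,"ay": 0,"az": 0,"dx": 88,"dy": 0,"dz": -220,"claw": -1},{"ax": 0,"ay": 0,"az": 0,"dx": 92,"dy": 0,"dz": -230,"claw": -1}])

```text
time_s: 13.28
ee_pos: [0.6019, -0.0711, 0.2249]
tcp_rot: [-0.114, 0.976, -0.022, -0.185]
force: [1.1, -0.2, -0.4]
grip_width: 0.0193
finger_force: 58.8
```

Call:
move_arm(deltas=[{"ax": 0.003,"ay": -0.08,"az": 0.028,"dx": -20,"dy": 21,"dz": -8,"claw": -1},{"ax": 0.007,"ay": -0.16,"az": 0.056,"dx": -39,"dy": 42,"dz": -16,"claw": -1},{"ax": 0.01,"ay": -0.24,"az": 0.084,"dx": -59,"dy": 63,"dz": -24,"claw": -1},{"ax": 0.013,"ay": -0.32,"az": 0.112,"dx": -78,"dy": 84,"dz": -32,"claw": -1},{"ax": 0.017,"ay": -0.4,"az": 0.14,"dx": -98,"dy": 105,"dz": -40,"claw": -1},{"ax": 0.02,"ay": -0.48,"az": 0.168,"dx": -117,"dy": 126,"dz": -48,"claw": -1},{"ax": 0.023,"ay": -0.56,"az": 0.196,"dx": -137,"dy": 147,"dz": -56,"claw": -1},{"ax": 0.027,"ay": -0.64,"az": 0.224,"dx": -156,"dy": 168,"dz": -64,"claw": -1}])

```text
time_s: 13.95
ee_pos: [0.7263, 0.1326, 0.2211]
tcp_rot: [-0.009, 0.991, -0.017, 0.134]
force: [-0.2, -0.0, -1.5]
grip_width: 0.0194
finger_force: 58.7
```

```bash
sed -i 's/OFF=42;/OFF=41;/' plan.py; python3 - <<'E'
from chk import *
go(well("driver",60),well("driver",5))
print("tip",(ax+dn*127.5).round(0))
E
```

```text
q [-0.4   0.36  0.13  1.4   0.06  1.13  1.29] force [-0.2 -0.  -1.5]
axis pt [715. 134. 261.]
t 13.95 at [726.3 132.6 221.1] grip 0.0194
to [792. 246. 214.] d [-64.3, 112.3, 20.7] a [0.021, -0.356, 0.125] rows 3.1
to [763. 249. 168.] d [50.9, -0.0, 20.6] a [-0.0, -0.0, -0.0] rows 1.3
tip [614. 130. 183.]
```

Joints are comfortable now (q6 is 1.13, q7 is 1.29). I'll continue to the point above the mouth.

Call:
move_arm(deltas=[{"ax": 0.004,"ay": -0.071,"az": 0.025,"dx": -13,"dy": 22,"dz": 4,"claw": -1},{"ax": 0.008,"ay": -0.142,"az": 0.05,"dx": -26,"dy": 45,"dz": 8,"claw": -1},{"ax": 0.013,"ay": -0.214,"az": 0.075,"dx": -39,"dy": 67,"dz": 12,"claw": -1},{"ax": 0.017,"ay": -0.285,"az": 0.1,"dx": -52,"dy": 90,"dz": 16,"claw": -1},{"ax": 0.021,"ay": -0.356,"az": 0.125,"dx": -64,"dy": 112,"dz": 21,"claw": -1},{"ax": 0.021,"ay": -0.356,"az": 0.125,"dx": -64,"dy": 112,"dz": 21,"claw": -1},{"ax": 0.021,"ay": -0.356,"az": 0.125,"dx": -64,"dy": 112,"dz": 21,"claw": -1},{"ax": 0.021,"ay": -0.356,"az": 0.125,"dx": -64,"dy": 112,"dz": 21,"claw": -1}])

```text
time_s: 14.62
ee_pos: [0.791, 0.2438, 0.2121]
tcp_rot: [0.05, 0.951, -0.018, 0.306]
force: [0.2, -0.5, 0.3]
grip_width: 0.0194
finger_force: 58.8
```

```bash
python3 - <<'E'
from chk import *
go(well("driver",5),well("driver",-30),well("driver",-73))
t=ax+dn*127.5; print("tip",t.round(0),"dn",dn.round(3),"want",(-A).round(3))
p,d=bot.grab_frame("scene");t2,_=bot.grab_frame("top")
for st,ce,q in blobs(p,"teal",15):
    q=q.astype(int);o,dd=rays("scene",q);print(st.tolist(),"pt",np.median(1000*(o+dd*d[q[:,1],q[:,0]][:,None]),0).round(0))
print("cap pred",(ax-dn*37.5).round(0))
S=p[180:270,300:400];T=t2[100:190,90:190]
cr=np.hstack([cv2.resize(i,None,fx=4,fy=4,interpolation=cv2.INTER_CUBIC) for i in(S,T)])
cv2.imwrite("pics/w3.png",cv2.convertScaleAbs(cr[:,:,::-1],alpha=1.4))
E
```

```text
q [-0.67  0.38  0.21  1.53  0.39  0.76  0.75] force [ 0.2 -0.5  0.3]
axis pt [767. 246. 245.]
t 14.62 at [791.  243.8 212.1] grip 0.0194
to [763. 249. 168.] d [48.5, 2.1, 19.8] a [-0.002, -0.006, 0.003] rows 1.3
to [745. 251. 138.] d [32.5, -0.0, 13.1] a [0.0, -0.0, -0.0] rows 0.8
to [722. 253. 102.] d [39.8, -0.1, 16.1] a [0.0, -0.0, -0.0] rows 1.0
tip [699. 253. 138.] dn [-0.532  0.055 -0.845] want [-0.527  0.057 -0.848]
[374, 224, 11, 11, 93] pt [787. 243. 275.]
[362, 234, 19, 19, 214] pt [652. 261.  66.]
cap pred [787. 244. 277.]
```

View pics/w3.png

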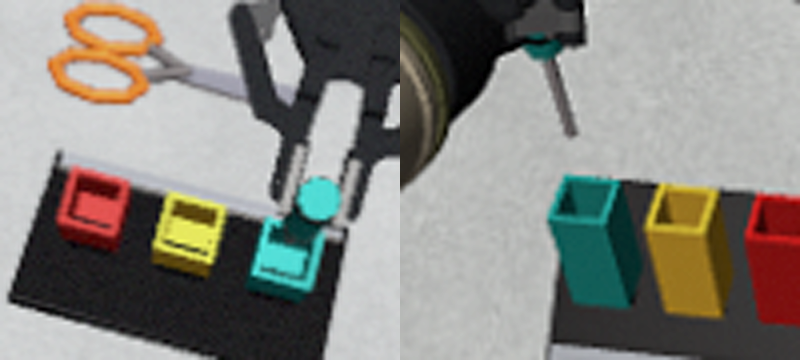

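The tilted driver lines up with the teal mouth: the cap is seen at (787,243,275) against a predicted (787,244,277), and the tip sits above the mouth. I'll insert it slowly.

Call:
move_arm(deltas=[{"ax": 0,"ay": -0.005,"az": 0.003,"dx": 24,"dy": 2,"dz": 9,"claw": -1},{"ax": 0,"ay": -0.005,"az": 0.003,"dx": 48,"dy": 2,"dz": 19,"claw": -1},{"ax": 0,"ay": -0.005,"az": 0.003,"dx": 62,"dy": 2,"dz": 25,"claw": -1},{"ax": 0,"ay": -0.005,"az": 0.003,"dx": 76,"dy": 2,"dz": 31,"claw": -1},{"ax": 0,"ay": -0.005,"az": 0.003,"dx": 88,"dy": 2,"dz": 36,"claw": -1},{"ax": 0,"ay": -0.005,"az": 0.003,"dx": 99,"dy": 2,"dz": 40,"claw": -1},{"ax": 0,"ay": -0.005,"az": 0.003,"dx": 108,"dy": 2,"dz": 44,"claw": -1},{"ax": 0,"ay": -0.005,"az": 0.003,"dx": 108,"dy": 2,"dz": 44,"claw": -1}])

```text
time_s: 15.38
ee_pos: [0.7284, 0.2516, 0.111]
tcp_rot: [0.052, 0.95, -0.018, 0.307]
force: [0.4, -0.7, -1.0]
grip_width: 0.019
finger_force: 58.8
```

```bash
python3 - <<'E'
from chk import *
go(well("driver",-73))
t=ax+dn*127.5-np.array(MO["driver"]); print("tip depth",(t@A).round(1),"lateral n",(t@N).round(1),"y",(t@np.cross(N,A)).round(1))
E
```

```text
q [-0.79  0.37  0.26  1.77  0.55  0.57  0.49] force [ 0.4 -0.7 -1. ]
axis pt [705. 254. 144.]
t 15.38 at [728.4 251.6 111. ] grip 0.019
to [722. 253. 102.] d [10.5, 1.0, 4.1] a [-0.003, -0.003, -0.0] rows 0.3
tip depth -61.6 lateral n -0.1 y 0.9
```

Call:
move_arm(deltas=[{"ax": 0,"ay": 0,"az": 0,"dx": 4,"dy": 1,"dz": 2,"claw": -1},{"ax": 0,"ay": 0,"az": 0,"dx": 8,"dy": 1,"dz": 3,"claw": -1},{"ax": 0,"ay": 0,"az": 0,"dx": 11,"dy": 1,"dz": 4,"claw": -1},{"ax": 0,"ay": 0,"az": 0,"dx": 11,"dy": 1,"dz": 4,"claw": -1}])

```text
time_s: 15.72
ee_pos: [0.7227, 0.2544, 0.1026]
tcp_rot: [0.052, 0.95, -0.017, 0.308]
force: [-0.5, -0.1, -0.6]
grip_width: 0.0195
finger_force: 58.8
```

Call:
move_arm(deltas=[{"ax": 0,"ay": 0,"az": 0,"dx": 0,"dy": 0,"dz": 0,"claw": -0.1},{"ax": 0,"ay": 0,"az": 0,"dx": 0,"dy": 0,"dz": 0,"claw": 0},{"ax": 0,"ay": 0,"az": 0,"dx": 0,"dy": 0,"dz": 0,"claw": 0},{"ax": 0,"ay": 0,"az": 0,"dx": 0,"dy": 0,"dz": 0,"claw": 0},{"ax": 0,"ay": 0,"az": 0,"dx": 0,"dy": 0,"dz": -30,"claw": 0},{"ax": 0,"ay": 0,"az": 0,"dx": 0,"dy": 0,"dz": -65,"claw": 0},{"ax": 0,"ay": 0,"az": 0,"dx": 0,"dy": 0,"dz": -100,"claw": 0},{"ax": 0,"ay": 0,"az": 0,"dx": 0,"dy": 0,"dz": -130,"claw": 0}])

```text
time_s: 16.38
ee_pos: [0.6464, 0.2629, 0.2102]
tcp_rot: [0.052, 0.95, -0.017, 0.308]
force: [0.4, -0.8, 1.1]
grip_width: 0.0426
finger_force: 0.0
```

```bash
python3 - <<'E'
from chk import *
p,d=bot.grab_frame("scene")
for st,ce,q in blobs(p,"teal",15):
    q=q.astype(int);o,dd=rays("scene",q);P=1000*(o+dd*d[q[:,1],q[:,0]][:,None]);print(st.tolist(),"pt",np.median(P,0).round(0),"top",P[P[:,2].argsort()[-8:]].mean(0).round(0))
print("cap expected",(np.array(MO["driver"])+A*(7.5+82.5)).round(0))
go(pick("pry",120),pick("pry",0))
E
```

```text
q [-0.9   0.13  0.24  1.84  0.58  0.79  0.46] force [ 0.4 -0.8  1.1]
axis pt [622. 266. 243.]
[362, 234, 19, 19, 224] pt [681. 252.  96.] top [900. 221. 368.]
cap expected [717. 254. 165.]
t 16.43 at [645.8 265.6 215.8] grip 0.0429
to [ 622. -180.   92.] d [52.9, -446.5, 112.0] a [0.007, 1.016, 0.017] rows 11.1
to [ 622. -180.  -28.] d [-45.0, 0.0, 111.3] a [0.0, -0.0, 0.0] rows 2.9
```

```bash
python3 - <<'E'
from chk import *
p,d=bot.grab_frame("scene")
T=np.linalg.inv(C["scene"]["pose"]);c=(np.array(MO["driver"])+A*90)/1000
q=cv2.projectPoints((T[:3,:3]@c+T[:3,3]).reshape(1,1,3),np.zeros(3),np.zeros(3),C["scene"]["K"],np.float64(C["scene"]["distortion"]))[0][0,0];u,v=q.round().astype(int)
print(q)
for du,dv in((0,0),(-2,0),(2,0),(0,2),(0,-2)):
    o,dd=rays("scene",[(u+du,v+dv)]);print((1000*(o+dd[0]*d[v+dv,u+du])).round(0),end=" ")
print("want",c*1000)
go(pick("pry",190),pick("pry",60))
E
```

```text
q [-0.9   0.12  0.23  1.84  0.58  0.8   0.46] force [1.6 4.  4.7]
axis pt [622. 268. 249.]
[375.36772982 238.01932466]
[656. 264.  92.] [652. 260.  86.] [656. 269.  93.] [640. 269.  65.] [585. 275.  16.] want [717.11377726 253.74921548 164.82432865]
t 16.48 at [647.  265.6 213.9] grip 0.0423
to [ 622. -180.  162.] d [11.5, -446.2, 53.0] a [0.008, 1.016, 0.017] rows 10.8
to [ 622. -180.   32.] d [-48.7, 0.0, 120.6] a [-0.001, -0.0, 0.0] rows 3.1
```

There is no cap above the well, so I'll look at the picture.

```bash
python3 - <<'E'
from h import *
p,_=bot.grab_frame("scene");t,_=bot.grab_frame("top")
S=p[130:280,270:430];T=t[90:240,70:230]
cr=np.hstack([cv2.resize(i,None,fx=2.5,fy=2.5,interpolation=cv2.INTER_CUBIC) for i in(S,T)])
cv2.imwrite("pics/w4.png",cv2.convertScaleAbs(cr[:,:,::-1],alpha=1.4))
E
```

```text
(no output)
```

View pics/w4.png

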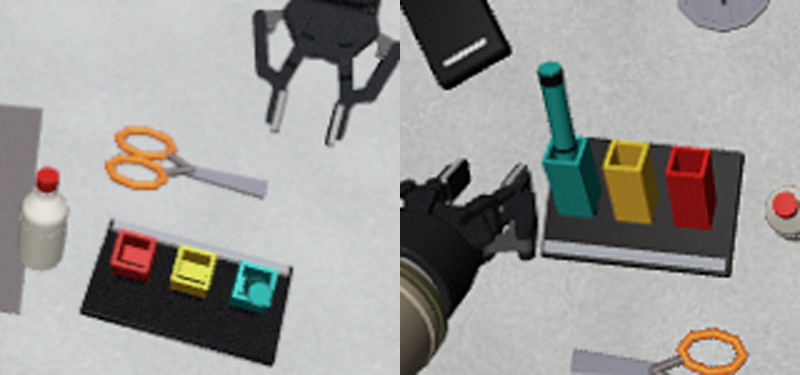

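The top half shows the driver standing in the teal well, with its handle end at picture (130,117) and the dark band at the mouth. In the scene half its cap is at (374,247). It leans a little within the clearance, so I'll check the depth.

```bash
cat > verify.py <<'E'
from chk import *
def cap(k,us,ut):
    e,g=tri(us,ut);e=e*1000;m=np.array(MO[k]);w=e-m;print(k,"end",e.round(0),"gap",round(g*1000,1),"along",(w@A).round(1),"n",(w@N).round(1),"y",(w@np.cross(N,A)).round(1),"want along",LEN[k]*2-75)
E
python3 - <<'E'
from verify import *
p,d=bot.grab_frame("scene")
o,dd=rays("scene",[(374,247)]);print((1000*(o+dd[0]*d[247,374])).round(0))
cap("driver",(374.4,247),(130,117))
E
```

```text
q [-0.9   0.13  0.24  1.84  0.58  0.79  0.46] force [-0.1 -0.6 -1. ]
axis pt [623. 266. 242.]
[732. 254. 151.]
driver end [732. 254. 151.] gap 1.6 along 85.9 n 19.6 y -2.2 want along 90.0
```

The driver is seated: the tip is at about −76 mm on the floor, roughly 10 mm off the axis, and the origin is about 7 mm from the mouth. Both are within limits. On to the pry tool.

Call:
move_arm(deltas=[{"ax": 0,"ay": 0.073,"az": 0,"dx": 1,"dy": -32,"dz": 0,"claw": 0.2},{"ax": 0,"ay": 0.146,"az": 0,"dx": 2,"dy": -64,"dz": 4,"claw": 0.2},{"ax": 0,"ay": 0.219,"az": 0,"dx": 3,"dy": -96,"dz": 8,"claw": 0.2},{"ax": 0,"ay": 0.292,"az": 0,"dx": 4,"dy": -128,"dz": 12,"claw": 0.2},{"ax": 0,"ay": 0.365,"az": 0,"dx": 5,"dy": -160,"dz": 16,"claw": 0.2},{"ax": 0,"ay": 0.438,"az": 0,"dx": 6,"dy": -192,"dz": 20,"claw": 0.2},{"ax": 0,"ay": 0.511,"az": 0,"dx": 6,"dy": -224,"dz": 24,"claw": 0.2},{"ax": 0,"ay": 0.58,"az": 0.01,"dx": 7,"dy": -256,"dz": 30,"claw": 0.2}])

```text
time_s: 17.3
ee_pos: [0.6312, 0.0049, 0.1794]
tcp_rot: [0.059, 0.998, 0.0, 0.022]
force: [1.7, -0.1, 0.4]
grip_width: 0.0513
finger_force: 0.0
```

```bash
python3 - <<'E'
from chk import *
go(pick("pry",100))
E
```

```text
q [-0.41  0.33  0.41  1.54 -0.13  1.26  1.47] force [ 1.7 -0.1  0.4]
axis pt [629.   5. 220.]
t 17.3 at [631.2   4.9 179.4] grip 0.0513
to [ 622. -180.   72.] d [-7.7, -185.3, 107.3] a [0.002, 0.428, 0.006] rows 5.1
```

Call:
move_arm(deltas=[{"ax": 0,"ay": 0.071,"az": 0,"dx": -1,"dy": -31,"dz": 18,"claw": 0.2},{"ax": 0,"ay": 0.143,"az": 0,"dx": -2,"dy": -62,"dz": 36,"claw": 0.2},{"ax": 0,"ay": 0.214,"az": 0,"dx": -4,"dy": -93,"dz": 54,"claw": 0.2},{"ax": 0,"ay": 0.286,"az": 0,"dx": -5,"dy": -124,"dz": 72,"claw": 0.2},{"ax": 0,"ay": 0.357,"az": 0,"dx": -7,"dy": -155,"dz": 90,"claw": 0.2},{"ax": 0,"ay": 0.428,"az": 0.006,"dx": -8,"dy": -185,"dz": 107,"claw": 0.2},{"ax": 0,"ay": 0.428,"az": 0.006,"dx": -8,"dy": -185,"dz": 107,"claw": 0.2},{"ax": 0,"ay": 0.428,"az": 0.006,"dx": -8,"dy": -185,"dz": 107,"claw": 0.2}])

```text
time_s: 17.97
ee_pos: [0.6196, -0.1812, 0.067]
tcp_rot: [0.063, 0.979, 0.012, -0.194]
force: [0.1, 0.4, 0.5]
grip_width: 0.0512
finger_force: 0.0
```

```bash
python3 - <<'E'
from chk import *
go(pick("pry",0))
E
```

```text
q [-0.04  0.84  0.44  1.11 -0.24  1.64  1.8 ] force [0.1 0.4 0.5]
axis pt [ 635. -183.  105.]
t 17.97 at [ 619.6 -181.2   67. ] grip 0.0512
to [ 622. -180.  -28.] d [-37.9, 1.4, 87.2] a [0.001, -0.006, -0.005] rows 2.3
```

Call:
move_arm(deltas=[{"ax": 0,"ay": 0,"az": 0,"dx": -14,"dy": 1,"dz": 35,"claw": 0.2},{"ax": 0,"ay": 0,"az": 0,"dx": -26,"dy": 1,"dz": 63,"claw": 0.2},{"ax": 0,"ay": 0,"az": 0,"dx": -34,"dy": 1,"dz": 82,"claw": 0.2},{"ax": 0,"ay": 0,"az": 0,"dx": -37,"dy": 1,"dz": 89,"claw": 0.2},{"ax": 0,"ay": 0,"az": 0,"dx": -37,"dy": 1,"dz": 89,"claw": 0.2},{"ax": 0,"ay": 0,"az": 0,"dx": -37,"dy": 1,"dz": 89,"claw": -1},{"ax": 0,"ay": 0,"az": 0,"dx": -37,"dy": 1,"dz": 89,"claw": -1},{"ax": 0,"ay": 0,"az": 0,"dx": -37,"dy": 1,"dz": 89,"claw": -1}])

```text
time_s: 18.63
ee_pos: [0.6252, -0.1775, -0.0206]
tcp_rot: [0.061, 0.98, 0.012, -0.187]
force: [-0.4, 0.8, 5.3]
grip_width: 0.0185
finger_force: 58.5
```

Call:
move_arm(deltas=[{"ax": 0,"ay": 0,"az": 0,"dx": 0,"dy": 0,"dz": 0,"claw": -1},{"ax": 0,"ay": 0,"az": 0,"dx": 0,"dy": 0,"dz": 0,"claw": -1},{"ax": 0,"ay": 0,"az": 0,"dx": 0,"dy": 0,"dz": 0,"claw": -1}])

```text
time_s: 18.88
ee_pos: [0.6252, -0.1775, -0.0206]
tcp_rot: [0.061, 0.98, 0.012, -0.187]
force: [0.2, -0.1, 5.9]
grip_width: 0.0185
finger_force: 58.4
```

```bash
python3 - <<'E'
from chk import *
print(s["finger_force"])
go(pick("pry",250),well("pry",80))
E
```

```text
q [-0.04  0.92  0.41  1.16 -0.27  1.5   1.8 ] force [ 0.2 -0.1  5.9]
axis pt [ 640. -179.   18.]
58.447086811065674
t 18.88 at [ 625.2 -177.5  -20.6] grip 0.0185
to [ 622. -180.  222.] d [92.3, -2.9, -224.3] a [0.001, 0.007, 0.0] rows 5.8
to [796. 185. 231.] d [-115.6, 383.6, -56.8] a [-0.002, -1.012, -0.016] rows 9.7
```

The grip reads slightly high on the tool (18.5 mm wide), so I'll regrip 4 mm lower.

Call:
move_arm(deltas=[{"ax": 0,"ay": 0,"az": 0,"dx": 0,"dy": 0,"dz": 0,"claw": -0.2},{"ax": 0,"ay": 0,"az": 0,"dx": 0,"dy": 0,"dz": 0,"claw": -0.2},{"ax": 0,"ay": 0,"az": 0,"dx": -1,"dy": 0,"dz": 2,"claw": -0.2},{"ax": 0,"ay": 0,"az": 0,"dx": -2,"dy": 0,"dz": 4,"claw": -0.2},{"ax": 0,"ay": 0,"az": 0,"dx": -2,"dy": 0,"dz": 4,"claw": -0.2}])

```text
time_s: 19.3
ee_pos: [0.6237, -0.177, -0.0283]
tcp_rot: [0.061, 0.98, 0.012, -0.189]
force: [-0.6, 0.9, -0.1]
grip_width: 0.0341
finger_force: 0.0
```

Call:
move_arm(deltas=[{"ax": 0,"ay": 0,"az": 0,"dx": 0,"dy": 0,"dz": 0,"claw": -1},{"ax": 0,"ay": 0,"az": 0,"dx": 0,"dy": 0,"dz": 0,"claw": -1},{"ax": 0,"ay": 0,"az": 0,"dx": 0,"dy": 0,"dz": 0,"claw": -1},{"ax": 0,"ay": 0,"az": 0,"dx": 0,"dy": 0,"dz": 0,"claw": -1},{"ax": 0,"ay": 0,"az": 0,"dx": 0,"dy": 0,"dz": 0,"claw": -1}])

```text
time_s: 19.72
ee_pos: [0.6241, -0.1772, -0.0277]
tcp_rot: [0.061, 0.98, 0.012, -0.189]
force: [0.6, -0.3, -0.4]
grip_width: 0.0194
finger_force: 58.4
```

```bash
python3 - <<'E'
from chk import *
go(pick("pry",250),well("pry",80))
E
```

```text
q [-0.04  0.92  0.41  1.16 -0.27  1.49  1.8 ] force [ 0.6 -0.3 -0.4]
axis pt [ 639. -179.   10.]
t 19.72 at [ 624.1 -177.2  -27.7] grip 0.0194
to [ 622. -180.  222.] d [94.7, -3.0, -231.0] a [0.001, 0.003, -0.0] rows 6.0
to [796. 185. 231.] d [-115.5, 383.6, -56.6] a [-0.002, -1.012, -0.016] rows 9.7
```

Call:
move_arm(deltas=[{"ax": 0,"ay": 0,"az": 0,"dx": 8,"dy": 0,"dz": -20,"claw": -1},{"ax": 0,"ay": 0,"az": 0,"dx": 20,"dy": 0,"dz": -50,"claw": -1},{"ax": 0,"ay": 0,"az": 0,"dx": 34,"dy": 0,"dz": -85,"claw": -1},{"ax": 0,"ay": 0,"az": 0,"dx": 48,"dy": 0,"dz": -120,"claw": -1},{"ax": 0,"ay": 0,"az": 0,"dx": 62,"dy": 0,"dz": -155,"claw": -1},{"ax": 0,"ay": 0,"az": 0,"dx": 76,"dy": 0,"dz": -190,"claw": -1},{"ax": 0,"ay": 0,"az": 0,"dx": 90,"dy": 0,"dz": -222,"claw": -1},{"ax": 0,"ay": 0,"az": 0,"dx": 95,"dy": -2,"dz": -232,"claw": -1}])

```text
time_s: 20.38
ee_pos: [0.623, -0.1794, 0.229]
tcp_rot: [0.061, 0.981, 0.012, -0.185]
force: [0.1, 0.3, 0.5]
grip_width: 0.0191
finger_force: 58.5
```

Call:
move_arm(deltas=[{"ax": 0,"ay": -0.06,"az": 0,"dx": -8,"dy": 27,"dz": -4,"claw": -1},{"ax": 0,"ay": -0.12,"az": 0,"dx": -16,"dy": 55,"dz": -8,"claw": -1},{"ax": 0,"ay": -0.18,"az": 0,"dx": -24,"dy": 82,"dz": -12,"claw": -1},{"ax": 0,"ay": -0.24,"az": 0,"dx": -33,"dy": 110,"dz": -16,"claw": -1},{"ax": 0,"ay": -0.32,"az": 0,"dx": -41,"dy": 137,"dz": -20,"claw": -1},{"ax": 0,"ay": -0.4,"az": 0,"dx": -49,"dy": 164,"dz": -24,"claw": -1},{"ax": 0,"ay": -0.48,"az": 0,"dx": -58,"dy": 192,"dz": -28,"claw": -1},{"ax": 0,"ay": -0.56,"az": 0,"dx": -66,"dy": 219,"dz": -32,"claw": -1}])

```text
time_s: 21.05
ee_pos: [0.722, 0.0306, 0.2288]
tcp_rot: [0.062, 0.994, -0.005, 0.091]
force: [0.5, -0.4, -1.4]
grip_width: 0.0192
finger_force: 58.6
```

```bash
python3 - <<'E'
from chk import *
print("tip",(ax+dn*127.5).round(0))
go(well("pry",60),well("pry",5))
E
```

```text
q [-0.45  0.4   0.44  1.36 -0.15  1.24  1.43] force [ 0.5 -0.4 -1.4]
axis pt [715.  31. 269.]
tip [608.  45. 201.]
t 21.05 at [722.   30.6 228.8] grip 0.0192
to [786. 186. 214.] d [-40.7, 161.8, 22.6] a [-0.004, -0.445, -0.016] rows 4.0
to [757. 189. 168.] d [51.0, 0.1, 20.6] a [-0.0, 0.0, 0.001] rows 1.3
```

Call:
move_arm(deltas=[{"ax": 0,"ay": -0.05,"az": -0.002,"dx": -6,"dy": 27,"dz": 0,"claw": -1},{"ax": 0,"ay": -0.12,"az": -0.005,"dx": -13,"dy": 54,"dz": 4,"claw": -1},{"ax": 0,"ay": -0.2,"az": -0.008,"dx": -20,"dy": 81,"dz": 8,"claw": -1},{"ax": 0,"ay": -0.28,"az": -0.01,"dx": -27,"dy": 108,"dz": 12,"claw": -1},{"ax": -0.003,"ay": -0.36,"az": -0.013,"dx": -34,"dy": 135,"dz": 17,"claw": -1},{"ax": -0.004,"ay": -0.445,"az": -0.016,"dx": -41,"dy": 162,"dz": 22,"claw": -1},{"ax": -0.004,"ay": -0.445,"az": -0.016,"dx": -41,"dy": 162,"dz": 22,"claw": -1},{"ax": -0.004,"ay": -0.445,"az": -0.016,"dx": -41,"dy": 162,"dz": 22,"claw": -1}])

```text
time_s: 21.72
ee_pos: [0.7835, 0.1881, 0.2119]
tcp_rot: [0.049, 0.951, -0.017, 0.305]
force: [0.4, -0.9, -0.3]
grip_width: 0.0194
finger_force: 58.7
```

```bash
cat >> verify.py <<'E'
def seen(k,col):
    p,dp=bot.grab_frame("scene")
    for st,ce,q in blobs(p,col,15):
        if ce[0]<300: continue
        q=q.astype(int);o,dd=rays("scene",q);print(st.tolist(),ce.round(0),"pt",np.median(1000*(o+dd*dp[q[:,1],q[:,0]][:,None]),0).round(0))
    L=LEN[k]; t=ax+dn*(L+S)-np.array(MO[k]); print("cap pred",(ax-dn*(L-S)).round(0),"tip depth",(t@A).round(1),"n",(t@N).round(1),"y",(t@np.cross(N,A)).round(1),"dn",dn.round(3),"want",(-A).round(3))
E
python3 - <<'E'
from verify import *
seen("pry","yellow")
go(well("pry",-60))
E
```

```text
q [-0.83  0.34  0.49  1.62  0.21  0.68  0.93] force [ 0.4 -0.9 -0.3]
axis pt [760. 191. 245.]
[338, 217, 19, 32, 406] [348. 234.] pt [666. 194.  80.]
cap pred [780. 189. 277.] tip depth 56.9 n -1.7 y -1.4 dn [-0.533  0.053 -0.844] want [-0.527  0.057 -0.848]
t 21.77 at [784.7 185.2 213.3] grip 0.0191
to [723. 193. 113.] d [109.5, 1.1, 45.4] a [-0.001, -0.006, 0.003] rows 2.8
```

Call:
move_arm(deltas=[{"ax": 0,"ay": -0.005,"az": 0.002,"dx": 23,"dy": 0,"dz": 10,"claw": -1},{"ax": 0,"ay": -0.005,"az": 0.002,"dx": 46,"dy": 0,"dz": 19,"claw": -1},{"ax": 0,"ay": -0.005,"az": 0.002,"dx": 62,"dy": 0,"dz": 26,"claw": -1},{"ax": 0,"ay": -0.005,"az": 0.002,"dx": 76,"dy": 0,"dz": 32,"claw": -1},{"ax": 0,"ay": -0.005,"az": 0.002,"dx": 88,"dy": 0,"dz": 37,"claw": -1},{"ax": 0,"ay": -0.005,"az": 0.002,"dx": 99,"dy": 0,"dz": 41,"claw": -1},{"ax": 0,"ay": -0.005,"az": 0.002,"dx": 109,"dy": 0,"dz": 45,"claw": -1},{"ax": 0,"ay": -0.005,"az": 0.002,"dx": 109,"dy": 0,"dz": 45,"claw": -1}])

```text
time_s: 22.43
ee_pos: [0.7225, 0.1898, 0.1121]
tcp_rot: [0.052, 0.95, -0.018, 0.308]
force: [-0.4, -1.2, -1.4]
grip_width: 0.0191
finger_force: 58.7
```

```bash
python3 - <<'E'
from verify import *
seen("pry","yellow")
go(well("pry",-73))
E
```

```text
q [-0.96  0.33  0.55  1.87  0.36  0.48  0.7 ] force [-0.4 -1.2 -1.4]
axis pt [699. 193. 145.]
[338, 226, 18, 23, 271] [346. 238.] pt [675. 194.  82.]
cap pred [718. 190. 177.] tip depth -60.2 n 0.2 y 2.7 dn [-0.528  0.057 -0.847] want [-0.527  0.057 -0.848]
t 22.48 at [723.4 190.2 113.5] grip 0.0191
to [716. 193. 102.] d [13.4, 2.3, 5.0] a [-0.002, 0.0, -0.001] rows 0.3
```

Call:
move_arm(deltas=[{"ax": 0,"ay": 0,"az": 0,"dx": 4,"dy": 1,"dz": 2,"claw": -1},{"ax": 0,"ay": 0,"az": 0,"dx": 8,"dy": 2,"dz": 3,"claw": -1},{"ax": 0,"ay": 0,"az": 0,"dx": 12,"dy": 2,"dz": 5,"claw": -1},{"ax": 0,"ay": 0,"az": 0,"dx": 12,"dy": 2,"dz": 5,"claw": -1}])

```text
time_s: 22.82
ee_pos: [0.7167, 0.1938, 0.1022]
tcp_rot: [0.052, 0.95, -0.017, 0.309]
force: [-0.6, 0.8, -1.2]
grip_width: 0.0193
finger_force: 58.7
```

Call:
move_arm(deltas=[{"ax": 0,"ay": 0,"az": 0,"dx": 0,"dy": 0,"dz": 0,"claw": -0.2},{"ax": 0,"ay": 0,"az": 0,"dx": 0,"dy": 0,"dz": 0,"claw": -0.1},{"ax": 0,"ay": 0,"az": 0,"dx": 0,"dy": 0,"dz": 0,"claw": -0.1},{"ax": 0,"ay": 0,"az": 0,"dx": 0,"dy": 0,"dz": 0,"claw": -0.1},{"ax": 0,"ay": 0,"az": 0,"dx": 0,"dy": 0,"dz": -30,"claw": -0.1},{"ax": 0,"ay": 0,"az": 0,"dx": 0,"dy": 0,"dz": -65,"claw": -0.1},{"ax": 0,"ay": 0,"az": 0,"dx": 0,"dy": 0,"dz": -100,"claw": -0.1},{"ax": 0,"ay": 0,"az": 0,"dx": 0,"dy": 0,"dz": -130,"claw": -0.1}])

```text
time_s: 23.48
ee_pos: [0.6406, 0.2018, 0.2098]
tcp_rot: [0.052, 0.949, -0.017, 0.309]
force: [0.7, 1.1, 1.0]
grip_width: 0.0384
finger_force: 0.0
```

```bash
python3 - <<'E'
from verify import *
p,dp=bot.grab_frame("scene")
for u,v in((348,239),(348,241),(348,243),(350,241),(374,247)):
    o,dd=rays("scene",[(u,v)]);e=1000*(o+dd[0]*dp[v,u]);print((u,v),e.round(0))
go(pick("marker",150))
E
```

```text
q [-1.17  0.03  0.6   1.95  0.56  0.74  0.55] force [0.7 1.1 1. ]
axis pt [617. 204. 243.]
(348, 239) [725. 195. 155.]
(348, 241) [727. 196. 150.]
(348, 243) [731. 197. 148.]
(350, 241) [626. 211.  27.]
(374, 247) [733. 254. 152.]
t 23.53 at [640.4 203.8 214.8] grip 0.0383
to [ 596. -275.  122.] d [47.2, -481.3, 77.4] a [-0.046, 1.004, -0.414] rows 11.7
```

The pry end is at (727,195,151), the same seated position relative to its mouth as the driver. On to the marker.

Call:
move_arm(deltas=[{"ax": 0,"ay": 0.063,"az": -0.026,"dx": 3,"dy": -30,"dz": 0,"claw": 0.1},{"ax": -0.006,"ay": 0.126,"az": -0.052,"dx": 6,"dy": -60,"dz": 4,"claw": 0.2},{"ax": -0.009,"ay": 0.19,"az": -0.078,"dx": 9,"dy": -90,"dz": 8,"claw": 0.2},{"ax": -0.012,"ay": 0.25,"az": -0.104,"dx": 12,"dy": -120,"dz": 12,"claw": 0.2},{"ax": -0.014,"ay": 0.314,"az": -0.13,"dx": 15,"dy": -150,"dz": 17,"claw": 0.2},{"ax": -0.017,"ay": 0.377,"az": -0.155,"dx": 18,"dy": -180,"dz": 22,"claw": 0.2},{"ax": -0.02,"ay": 0.44,"az": -0.18,"dx": 21,"dy": -210,"dz": 28,"claw": 0.2},{"ax": -0.023,"ay": 0.502,"az": -0.207,"dx": 24,"dy": -240,"dz": 34,"claw": 0.2}])

```text
time_s: 24.2
ee_pos: [0.6158, -0.0377, 0.1671]
tcp_rot: [-0.047, 0.997, -0.023, 0.061]
force: [0.9, -0.5, -0.5]
grip_width: 0.0514
finger_force: 0.0
```

```bash
python3 - <<'E'
from chk import *
go(pick("marker",100))
E
```

```text
q [-0.71  0.28  0.81  1.69 -0.19  1.13  1.79] force [ 0.9 -0.5 -0.5]
axis pt [611. -36. 208.]
t 24.2 at [615.8 -37.7 167.1] grip 0.0514
to [ 596. -275.   72.] d [54.0, -229.2, 101.5] a [-0.026, 0.496, -0.206] rows 6.1
```

Call:
move_arm(deltas=[{"ax": -0.004,"ay": 0.07,"az": -0.03,"dx": 8,"dy": -33,"dz": 10,"claw": 0.2},{"ax": -0.008,"ay": 0.14,"az": -0.06,"dx": 15,"dy": -65,"dz": 20,"claw": 0.2},{"ax": -0.012,"ay": 0.21,"az": -0.09,"dx": 23,"dy": -98,"dz": 35,"claw": 0.2},{"ax": -0.016,"ay": 0.28,"az": -0.12,"dx": 31,"dy": -131,"dz": 50,"claw": 0.2},{"ax": -0.02,"ay": 0.355,"az": -0.15,"dx": 39,"dy": -164,"dz": 67,"claw": 0.2},{"ax": -0.023,"ay": 0.425,"az": -0.178,"dx": 46,"dy": -197,"dz": 85,"claw": 0.2},{"ax": -0.026,"ay": 0.496,"az": -0.206,"dx": 54,"dy": -229,"dz": 101,"claw": 0.2},{"ax": -0.026,"ay": 0.496,"az": -0.206,"dx": 54,"dy": -229,"dz": 101,"claw": 0.2}])

```text
time_s: 24.87
ee_pos: [0.5902, -0.2797, 0.0646]
tcp_rot: [-0.139, 0.97, -0.028, -0.196]
force: [-1.1, -1.0, -2.5]
grip_width: 0.0511
finger_force: 0.0
```

Call:
move_arm(deltas=[{"ax": 0,"ay": 0,"az": 0,"dx": 0,"dy": 0,"dz": 0,"claw": 0.2},{"ax": 0,"ay": 0,"az": 0,"dx": 0,"dy": 0,"dz": 0,"claw": 0.2}])

```text
time_s: 25.03
ee_pos: [0.5956, -0.2736, 0.0725]
tcp_rot: [-0.141, 0.972, -0.028, -0.188]
force: [0.4, 0.1, 0.7]
grip_width: 0.051
finger_force: 0.0
```

```bash
python3 - <<'E'
from chk import *
go(pick("marker",0))
E
```

```text
q [-0.15  0.85  0.72  1.2  -0.27  1.54  2.36] force [0.4 0.1 0.7]
axis pt [ 610. -269.  111.]
t 25.03 at [ 595.6 -273.6   72.5] grip 0.051
to [ 596. -275.  -28.] d [-37.3, -1.2, 93.3] a [-0.001, 0.002, -0.003] rows 2.4
```

Call:
move_arm(deltas=[{"ax": 0,"ay": 0,"az": 0,"dx": -14,"dy": -1,"dz": 35,"claw": 0.2},{"ax": 0,"ay": 0,"az": 0,"dx": -26,"dy": -1,"dz": 65,"claw": 0.2},{"ax": 0,"ay": 0,"az": 0,"dx": -34,"dy": -1,"dz": 86,"claw": 0.2},{"ax": 0,"ay": 0,"az": 0,"dx": -37,"dy": -1,"dz": 93,"claw": 0.2},{"ax": 0,"ay": 0,"az": 0,"dx": -37,"dy": -1,"dz": 93,"claw": 0.2},{"ax": 0,"ay": 0,"az": 0,"dx": -37,"dy": -1,"dz": 93,"claw": -1},{"ax": 0,"ay": 0,"az": 0,"dx": -37,"dy": -1,"dz": 93,"claw": -1},{"ax": 0,"ay": 0,"az": 0,"dx": -37,"dy": -1,"dz": 93,"claw": -1}])

```text
time_s: 25.7
ee_pos: [0.5967, -0.2753, -0.0249]
tcp_rot: [-0.141, 0.972, -0.029, -0.187]
force: [0.5, 0.9, 5.5]
grip_width: 0.0195
finger_force: 58.5
```

Call:
move_arm(deltas=[{"ax": 0,"ay": 0,"az": 0,"dx": 0,"dy": 0,"dz": 0,"claw": -1},{"ax": 0,"ay": 0,"az": 0,"dx": 0,"dy": 0,"dz": 0,"claw": -1},{"ax": 0,"ay": 0,"az": 0,"dx": 0,"dy": 0,"dz": 0,"claw": -1}])

```text
time_s: 25.95
ee_pos: [0.5967, -0.2753, -0.0249]
tcp_rot: [-0.141, 0.972, -0.029, -0.187]
force: [1.0, 1.2, 7.4]
grip_width: 0.0191
finger_force: 58.6
```

```bash
python3 - <<'E'
from chk import *
go(pick("marker",250),well("marker",85))
E
```

```text
q [-0.14  0.95  0.68  1.25 -0.31  1.4   2.35] force [1.  1.2 7.4]
axis pt [ 611. -271.   13.]
t 25.95 at [ 596.7 -275.3  -24.9] grip 0.0191
to [ 596. -275.  222.] d [92.3, -0.3, -229.0] a [-0.003, 0.004, -0.002] rows 5.9
to [791. 125. 233.] d [-275.2, 327.4, -123.5] a [0.05, -0.998, 0.412] rows 10.7
```

Call:
move_arm(deltas=[{"ax": 0,"ay": 0,"az": 0,"dx": 8,"dy": 0,"dz": -20,"claw": -1},{"ax": 0,"ay": 0,"az": 0,"dx": 20,"dy": 0,"dz": -50,"claw": -1},{"ax": 0,"ay": 0,"az": 0,"dx": 34,"dy": 0,"dz": -85,"claw": -1},{"ax": 0,"ay": 0,"az": 0,"dx": 48,"dy": 0,"dz": -120,"claw": -1},{"ax": 0,"ay": 0,"az": 0,"dx": 62,"dy": 0,"dz": -155,"claw": -1},{"ax": 0,"ay": 0,"az": 0,"dx": 76,"dy": 0,"dz": -190,"claw": -1},{"ax": 0,"ay": 0,"az": 0,"dx": 90,"dy": 0,"dz": -222,"claw": -1},{"ax": 0,"ay": 0,"az": 0,"dx": 93,"dy": 0,"dz": -231,"claw": -1}])

```text
time_s: 26.62
ee_pos: [0.596, -0.2761, 0.2292]
tcp_rot: [-0.14, 0.972, -0.031, -0.184]
force: [1.2, -0.6, -0.3]
grip_width: 0.0192
finger_force: 58.7
```

Call:
move_arm(deltas=[{"ax": 0.004,"ay": -0.065,"az": 0.027,"dx": -20,"dy": 23,"dz": -9,"claw": -1},{"ax": 0.007,"ay": -0.13,"az": 0.054,"dx": -39,"dy": 47,"dz": -18,"claw": -1},{"ax": 0.01,"ay": -0.2,"az": 0.082,"dx": -59,"dy": 70,"dz": -26,"claw": -1},{"ax": 0.014,"ay": -0.27,"az": 0.11,"dx": -79,"dy": 94,"dz": -35,"claw": -1},{"ax": 0.018,"ay": -0.34,"az": 0.14,"dx": -98,"dy": 117,"dz": -44,"claw": -1},{"ax": 0.021,"ay": -0.41,"az": 0.17,"dx": -118,"dy": 140,"dz": -53,"claw": -1},{"ax": 0.025,"ay": -0.48,"az": 0.2,"dx": -137,"dy": 164,"dz": -62,"claw": -1},{"ax": 0.028,"ay": -0.55,"az": 0.23,"dx": -157,"dy": 187,"dz": -70,"claw": -1}])

```text
time_s: 27.28
ee_pos: [0.7073, -0.0454, 0.229]
tcp_rot: [-0.034, 0.995, -0.023, 0.091]
force: [1.2, 0.1, -1.4]
grip_width: 0.0196
finger_force: 58.7
```

```bash
sed -i 's/OFF=41;/OFF=38.5;/' plan.py; python3 - <<'E'
from chk import *
print("tip",(ax+dn*125).round(0))
go(well("marker",62))
E
```

```text
q [-0.61  0.43  0.81  1.42 -0.31  1.23  1.84] force [ 1.2  0.1 -1.4]
axis pt [700. -44. 267.]
tip [595. -54. 200.]
t 27.28 at [707.3 -45.4 229. ] grip 0.0196
to [778. 126. 216.] d [-78.9, 167.4, 19.0] a [0.02, -0.442, 0.179] rows 4.5
```

Call:
move_arm(deltas=[{"ax": 0.003,"ay": -0.05,"az": 0.02,"dx": -13,"dy": 28,"dz": 0,"claw": -1},{"ax": 0.006,"ay": -0.12,"az": 0.05,"dx": -26,"dy": 56,"dz": 2,"claw": -1},{"ax": 0.009,"ay": -0.19,"az": 0.08,"dx": -39,"dy": 84,"dz": 6,"claw": -1},{"ax": 0.013,"ay": -0.27,"az": 0.11,"dx": -52,"dy": 112,"dz": 10,"claw": -1},{"ax": 0.017,"ay": -0.355,"az": 0.145,"dx": -66,"dy": 140,"dz": 14,"claw": -1},{"ax": 0.02,"ay": -0.442,"az": 0.179,"dx": -79,"dy": 167,"dz": 19,"claw": -1},{"ax": 0.02,"ay": -0.442,"az": 0.179,"dx": -79,"dy": 167,"dz": 19,"claw": -1},{"ax": 0.02,"ay": -0.442,"az": 0.179,"dx": -79,"dy": 167,"dz": 19,"claw": -1}])

```text
time_s: 27.95
ee_pos: [0.7752, 0.1291, 0.2125]
tcp_rot: [0.048, 0.951, -0.016, 0.305]
force: [0.8, -1.3, -0.6]
grip_width: 0.0189
finger_force: 58.8
```

```bash
python3 - <<'E'
from verify import *
seen("marker","red")
# white end by scene depth: light pixels standing higher than 250 mm near the prediction
p,dp=bot.grab_frame("scene");t,_=bot.grab_frame("top")
vv,uu=np.mgrid[190:260,290:360];q=np.c_[uu.ravel(),vv.ravel()];o,dd=rays("scene",q);P=1000*(o+dd*dp[q[:,1],q[:,0]][:,None])
c=ax-dn*(80-S);k=(np.linalg.norm(P-c,axis=1)<15)&(p[q[:,1],q[:,0]].min(1)>140);print(k.sum(),"white end seen",np.median(P[k],0).round(0),"pix",q[k].mean(0))
for st,ce,b in blobs(t,"red",10): print("top red",st.tolist(),ce.round(1))
go(well("marker",-60))
E
```

```text
q [-1.09  0.36  0.92  1.7  -0.11  0.63  1.25] force [ 0.8 -1.3 -0.6]
axis pt [753. 131. 244.]
[314, 223, 19, 20, 262] [323. 232.] pt [647. 141.  64.]
cap pred [772. 130. 273.] tip depth 57.8 n -1.3 y -1.7 dn [-0.533  0.052 -0.844] want [-0.527  0.057 -0.848]
81 white end seen [772. 125. 276.] pix [320.33333333 213.48148148]
top red [178, 120, 10, 20, 141] [182.9 130.3]
top red [176, 148, 21, 34, 543] [185.6 164.5]
top red [219, 167, 10, 10, 82] [223.5 171.4]
t 28.1 at [777.1 122.7 214.6] grip 0.0194
to [713. 133. 112.] d [112.0, 3.7, 45.3] a [-0.002, -0.005, 0.001] rows 2.9
```

Call:
move_arm(deltas=[{"ax": 0,"ay": 0,"az": 0,"dx": 0,"dy": 0,"dz": 0,"claw": -1},{"ax": 0,"ay": 0,"az": 0,"dx": 0,"dy": 0,"dz": 0,"claw": -1},{"ax": 0,"ay": 0,"az": 0,"dx": 0,"dy": 0,"dz": 0,"claw": -1}])

```text
time_s: 28.35
ee_pos: [0.7771, 0.1234, 0.2139]
tcp_rot: [0.051, 0.95, -0.017, 0.306]
force: [-0.1, -0.2, -0.8]
grip_width: 0.0191
finger_force: 58.8
```

```bash
python3 - <<'E'
from verify import *
seen("marker","red")
p,dp=bot.grab_frame("scene")
vv,uu=np.mgrid[190:260,290:360];q=np.c_[uu.ravel(),vv.ravel()];o,dd=rays("scene",q);P=1000*(o+dd*dp[q[:,1],q[:,0]][:,None])
c=ax-dn*(80-S);k=(np.linalg.norm(P-c,axis=1)<15)&(p[q[:,1],q[:,0]].min(1)>140);print("white end seen",np.median(P[k],0).round(0),P[k].mean(0).round(0),"ideal on axis",(np.array(MO["marker"])+A*(62+160)).round(0))
go(well("marker",-60))
E
```

```text
q [-1.09  0.36  0.93  1.7  -0.11  0.63  1.25] force [-0.1 -0.2 -0.8]
axis pt [755. 126. 245.]
[314, 224, 19, 19, 259] [323. 232.] pt [646. 141.  63.]
cap pred [773. 124. 275.] tip depth 60.2 n 0.3 y 3.1 dn [-0.531  0.056 -0.845] want [-0.527  0.057 -0.848]
white end seen [773. 123. 276.] [773. 123. 276.] ideal on axis [774. 127. 277.]
t 28.45 at [776.9 124.1 213.6] grip 0.0187
to [713. 133. 112.] d [111.0, 2.5, 44.7] a [-0.001, -0.005, 0.002] rows 2.9
```

Call:
move_arm(deltas=[{"ax": 0,"ay": -0.005,"az": 0.002,"dx": 20,"dy": 3,"dz": 8,"claw": -1},{"ax": 0,"ay": -0.005,"az": 0.002,"dx": 38,"dy": 3,"dz": 15,"claw": -1},{"ax": 0,"ay": -0.005,"az": 0.002,"dx": 50,"dy": 3,"dz": 20,"claw": -1},{"ax": 0,"ay": -0.005,"az": 0.002,"dx": 50,"dy": 3,"dz": 20,"claw": -1}])

```text
time_s: 28.78
ee_pos: [0.7459, 0.1309, 0.1649]
tcp_rot: [0.051, 0.95, -0.018, 0.307]
force: [-0.6, 0.9, -0.6]
grip_width: 0.019
finger_force: 58.8
```

```bash
python3 - <<'E'
from verify import *
seen("marker","red")
go(well("marker",-60))
E
```

```text
q [-1.16  0.36  0.95  1.83 -0.07  0.52  1.19] force [-0.6  0.9 -0.6]
axis pt [724. 133. 196.]
[314, 223, 19, 20, 220] [323. 233.] pt [651. 141.  68.]
cap pred [742. 132. 226.] tip depth 1.8 n -0.6 y -1.0 dn [-0.531  0.055 -0.846] want [-0.527  0.057 -0.848]
t 28.83 at [747.4 131.  166.9] grip 0.0191
to [713. 133. 112.] d [59.5, -1.3, 24.2] a [-0.001, -0.002, 0.002] rows 1.5
```

Call:
move_arm(deltas=[{"ax": 0,"ay": -0.002,"az": 0.002,"dx": 9,"dy": -1,"dz": 4,"claw": -1},{"ax": 0,"ay": -0.002,"az": 0.002,"dx": 18,"dy": -1,"dz": 7,"claw": -1},{"ax": 0,"ay": -0.002,"az": 0.002,"dx": 27,"dy": -1,"dz": 11,"claw": -1},{"ax": 0,"ay": -0.002,"az": 0.002,"dx": 36,"dy": -1,"dz": 15,"claw": -1},{"ax": 0,"ay": -0.002,"az": 0.002,"dx": 45,"dy": -1,"dz": 18,"claw": -1},{"ax": 0,"ay": -0.002,"az": 0.002,"dx": 54,"dy": -1,"dz": 22,"claw": -1},{"ax": 0,"ay": -0.002,"az": 0.002,"dx": 59,"dy": -1,"dz": 24,"claw": -1},{"ax": 0,"ay": -0.002,"az": 0.002,"dx": 59,"dy": -1,"dz": 24,"claw": -1}])

```text
time_s: 29.5
ee_pos: [0.7134, 0.1336, 0.1123]
tcp_rot: [0.052, 0.95, -0.017, 0.309]
force: [0.4, 0.1, -0.0]
grip_width: 0.0191
finger_force: 58.8
```

```bash
python3 - <<'E'
from verify import *
seen("marker","red")
go(well("marker",-73))
E
```

```text
q [-1.22  0.37  0.97  1.96 -0.06  0.4   1.13] force [ 0.4  0.1 -0. ]
axis pt [691. 136. 143.]
[314, 227, 19, 15, 165] [323. 235.] pt [655. 142.  67.]
cap pred [709. 134. 173.] tip depth -60.2 n 0.1 y -0.3 dn [-0.527  0.057 -0.848] want [-0.527  0.057 -0.848]
t 29.55 at [714.3 133.6 113.3] grip 0.0188
to [707. 134. 101.] d [13.2, -0.4, 5.1] a [-0.001, 0.001, -0.001] rows 0.3
```

The marker is on axis with no contact force. I'll finish the insertion, release and back off.

Call:
move_arm(deltas=[{"ax": 0,"ay": 0,"az": 0,"dx": 4,"dy": 0,"dz": 2,"claw": -1},{"ax": 0,"ay": 0,"az": 0,"dx": 8,"dy": 0,"dz": 3,"claw": -1},{"ax": 0,"ay": 0,"az": 0,"dx": 12,"dy": 0,"dz": 5,"claw": -1},{"ax": 0,"ay": 0,"az": 0,"dx": 12,"dy": 0,"dz": 5,"claw": -1}])

```text
time_s: 29.88
ee_pos: [0.7072, 0.1341, 0.1018]
tcp_rot: [0.052, 0.95, -0.017, 0.309]
force: [0.0, -0.6, -0.8]
grip_width: 0.0194
finger_force: 58.8
```

Call:
move_arm(deltas=[{"ax": 0,"ay": 0,"az": 0,"dx": 0,"dy": 0,"dz": 0,"claw": -0.2},{"ax": 0,"ay": 0,"az": 0,"dx": 0,"dy": 0,"dz": 0,"claw": -0.1},{"ax": 0,"ay": 0,"az": 0,"dx": 0,"dy": 0,"dz": 0,"claw": -0.1},{"ax": 0,"ay": 0,"az": 0,"dx": 0,"dy": 0,"dz": 0,"claw": -0.1},{"ax": 0,"ay": 0,"az": 0,"dx": 0,"dy": 0,"dz": -30,"claw": -0.1},{"ax": 0,"ay": 0,"az": 0,"dx": 0,"dy": 0,"dz": -65,"claw": -0.1},{"ax": 0,"ay": 0,"az": 0,"dx": 0,"dy": 0,"dz": -100,"claw": -0.1},{"ax": 0,"ay": 0,"az": 0,"dx": 0,"dy": 0,"dz": -150,"claw": -0.1}])

```text
time_s: 30.55
ee_pos: [0.6476, 0.1467, 0.1771]
tcp_rot: [0.046, 0.953, -0.014, 0.3]
force: [-1.4, 0.8, 1.6]
grip_width: 0.0385
finger_force: 0.0
```

Call:
move_arm(deltas=[{"ax": 0,"ay": 0,"az": 0,"dx": 0,"dy": 0,"dz": -30,"claw": -0.1},{"ax": 0,"ay": 0,"az": 0,"dx": 0,"dy": 0,"dz": -40,"claw": -0.1},{"ax": 0,"ay": 0,"az": 0,"dx": 0,"dy": 0,"dz": -40,"claw": -0.1},{"ax": 0,"ay": 0,"az": 0,"dx": 0,"dy": 0,"dz": -40,"claw": -0.1}])

```text
time_s: 30.88
ee_pos: [0.6244, 0.1516, 0.2102]
tcp_rot: [0.045, 0.953, -0.01, 0.299]
force: [-0.1, 0.1, 0.0]
grip_width: 0.0384
finger_force: 0.0
```

```bash
python3 - <<'E'
from verify import *
p,dp=bot.grab_frame("scene");t,_=bot.grab_frame("top")
vv,uu=np.mgrid[215:265,300:395];q=np.c_[uu.ravel(),vv.ravel()];o,dd=rays("scene",q);P=1000*(o+dd*dp[q[:,1],q[:,0]][:,None])
for k in MO:
    m=np.array(MO[k]);w=P-m;al=w@A;n=w@N;y=w@np.cross(N,A)
    j=(al>60)&(al<110)&(abs(n)<30)&(abs(y)<14)
    print(k,j.sum(),"end along/n/y",[np.median(x[j]).round(1) for x in(al,n,y)],"want",LEN[k]*2-75)
cr=np.hstack([cv2.resize(i,None,fx=2.5,fy=2.5,interpolation=cv2.INTER_CUBIC) for i in(p[130:280,270:430],t[90:240,70:230])])
cv2.imwrite("pics/w5.png",cv2.convertScaleAbs(cr[:,:,::-1],alpha=1.4))
E
```

```text
q [-1.68 -0.21  1.11  2.03  0.76  0.82  0.52] force [-0.1  0.1  0. ]
axis pt [602. 153. 242.]
driver 86 end along/n/y [np.float64(86.5), np.float64(19.8), np.float64(-0.8)] want 90.0
pry 73 end along/n/y [np.float64(86.6), np.float64(20.2), np.float64(3.9)] want 90.0
marker 77 end along/n/y [np.float64(84.2), np.float64(7.0), np.float64(0.8)] want 85
```

View pics/w5.png

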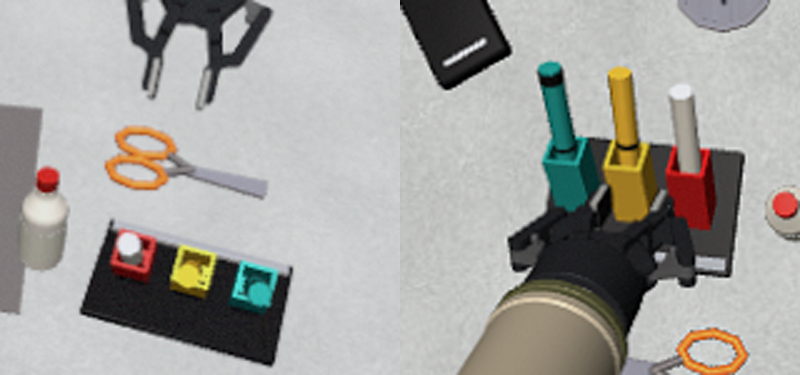

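All three tools are seated in their own wells: driver end at crop (550,68), pry (620,75) and marker (682,92). The gripper is clear of them, and the bottle at (43,220) and the scissors look unmoved. Handing in.

```bash
python3 -c "
from cell import bot
print(bot.job_done())"
```

```text
the job is handed in; nothing more can be done
None
```

The screwdriver, pry tool and marker are each down in their own well (teal, yellow, red), and I handed the job in at about 31 s; the hand-in returned no verdict. By my measurements all three are within the limits, and the bottle, scissors and phone were never touched as far as the images show.

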